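Load a can on the bench seamer and lift it to the chuck

ROBOT

A 6-joint arm with a two-finger parallel gripper is mounted at the origin on the work surface. World frame = base frame: x ahead of the robot, y to its left, z up, the work surface at z = 0. Lengths are in mm, angles in degrees, forces in N, time in s.
With the tool pointing down it reaches from about 300 to 850 mm from the base axis. Payload 4.2 kg.
Tool frame: the origin (TCP) lies midway between the tips of the shut fingers; the grasp point (between the pads) lies 19 mm behind it; z points along the fingers, y is the line along which they close (so a half turn about z gives the same grasp; the last joint's range is limited). The gripper opens to 91 mm and grips with 3 to 60 N. Pads are 32 mm wide; open, the fingers measure 118 mm over their backs; the gripper's body (76 mm by 178 mm) begins 60 mm behind the grasp point.
Start: joints at [67.494, 18.312, 89.639, -0, 72.044, -1.146], TCP at [209.432, 535.52, 213.976] pointing down, gripper open.
Joint ranges: [-177.97, 177.97], [-48.28, 115.42], [12.27, 149.76], [-77.06, 257.06], [2.81, 150.46], [-146.56, 146.56]. Speed limits (degrees/s): [147.25, 147.25, 180, 180, 180, 180].

INTERFACE

Orientations are given as [roll, pitch, yaw] about the fixed x, y, z axes, in that order (R = Rz(yaw) Ry(pitch) Rx(roll)).
In Python, from workcell import env gives the robot as it stands.
- The arm moves only by the tool send_rows, never from a script. Its argument "steps" is a list that holds one entry, the list of rows, each a list of 5 numbers: the shift along the tool's x, y, z scaled (see below), then the turn about the tool's z scaled (see below), then the opening, from 0 (shut) to 1 (fully open). In form: [[[dx, dy, dz, yaw, fingers], ...]]. A call has 1 to 5 rows; each row shifts and turns the commanded pose from where the row before left it, along the tool's axes as they then stand; what a row does not reach is not made up. The controller multiplies each number of a shift by 0.04 m and each number of a turn by 0.12 rad. A row lasts 1/12 s, in which the tool goes at most 41.7 mm and 7.16 degrees, less where a joint would pass 70% of its speed; a pose out of reach is approached as far as the arm can. A call with a number of a shift or a turn outside -1 to 1 is refused whole. A call with a gripper value outside its range is refused whole. The fingers move at their own pace and stop on an object; "squeeze" is the grip in N (left out, the last holds). Time passes only in rows, so rows that do not move let the fingers close. It gives the time, the measured TCP pose, the force, the opening and the grip force at its end, in the units of the state.
- env.state(): the state, without advancing time (a new reading comes with each control period).
- env.grab_frame(name): name is "scene" or "side" or "wrist"; returns a dict with "pixels" (480x640x3 uint8, red, green, blue), "depth" (480x640 float32, mm along the optical axis (not along the pixel's ray), 0 where there is no reading), "intrinsics" (3x3 intrinsics, pixels), "cam_to_world" (4x4, takes a point from camera to world coordinates). Camera axes: x right, y down, z forward; pixel columns grow to the right and rows downward; lengths in mm; the calibration is good to about 2 mm. A picture is of the moment at which its call begins.
- env.job_done(): hands the job in; it is judged then, once.
The state is a dict: "time_s": time; "qpos": joint angles; "qvel": joint speeds; "effort": joint torques, N m; "ee_pos": TCP position; "ee_rot": TCP orientation; "force": force on the tool from outside, world axes, zero at the start; "torque": the same for the moment, N m; "gripper_width": finger opening in mm; "gripper_force": force on a finger pad.
Only numpy, scipy, OpenCV 4.12 (cv2) and the standard library are available. Lean on these libraries where they do the work, as an engineer would, in place of code of your own. Each camera call takes 0.05 s, during which the arm holds its last target. There are 200 camera calls.

TASK

Take the blue can that already has its silver end on and set it gently, upright and centred, on the small white lifting pad of the black can seamer, under the chuck. Let go of it, and only then swing the lift lever round clockwise (seen from above) to its stop, so that the pad carries the can up to the chuck and the can is still standing centred on it. Do not drop or throw the can, and do not disturb the open can, the stack of ends or the white pot.

Things in the scene. Friction and masses are not known exactly. Their poses are not given: they have to be found in the camera images.
- can: The can to load: upright closed cylinder, 58 mm diameter, 95 mm high, blue wall with a silver end and ring-pull on top, about 0.15 kg. Origin at the centre of its underside, z up along its axis. Same all round, so any yaw will do.
- open_can: Bystander: a blue can of the same size (58 mm diameter, 95 mm high) without an end, so dark and open on top. Origin at the centre of its underside. Leave alone.
- ends: Bystander: a low stack of silver can ends, 55 mm diameter, 30 mm high. Origin at the centre of its underside. Leave alone.
- nest: Bystander: an open white plastic pot, 76 mm diameter, 60 mm high. Origin at the centre of its underside. Leave alone.
- seamer: The fixed black can seamer. Origin on the table, on the vertical axis of pad and chuck; x points from its open front to its back, y left, z up. In this frame, mm: base plate x -60 to 110, y -70 to 70, 14 high; steel column of 50 diameter under the pad, to z 68; two posts of 18 diameter at x 92, y +-45, to z 262. Front (-x) and sides are open.
- top_plate (a point): Middle of the front edge of the seamer's black top plate, under side: the plate runs from here 132 mm back and 58 mm to either side, z 262 to 277 mm; a crank stands on it from 38 mm behind its front edge, up to z 338. No room for an upright gripper under chuck and plate: lean the tool back to the front, 35 to 50 degrees from vertical, and hold the can below mid-height.
- pad_top (a point): Centre of the top face of the lifting pad: a flat white disc of only 48 mm diameter on the axis of the seamer, 85 mm above the table when the lever is at 0. It rises straight up with the lever, 50 mm per rad, to 140 mm at the stop, where the can's top is 4 mm below the chuck.
- chuck_face (a point): Centre of the under face of the steel chuck (42 mm diameter), 239 mm above the table, straight over the pad. Fixed.
- lever (a joint): Angle of the lift lever about the vertical axis of the seamer, rad. 0: it points straight to the front (-x of the seamer), pad down. It grows clockwise seen from above, towards the seamer's left (+y), up to the stop at 1.1 (pad fully up). It stays where it is left; about 5 N at the grip moves it.
- lever_grip (a point): Middle of the lever's black grip: a round bar of 22 mm diameter and 78 mm length, pointing away from the seamer's axis and rising slightly outwards; this point is 120 mm from the axis and 67 mm above the table. The black grip covers 81 to 159 mm from the axis; inwards runs a steel rod of 10 mm diameter.

How it is judged:
By the outcome, as a careful person would: the job done as asked, in the order asked, and still so for the second after the job is handed in, with the robot touching nothing.
It also fails if it takes over 67 s, if anything falls off the work surface, if the arm or the gripper's body presses on something with over 40 N, if the wrist force passes 120 N, or if a joint passes its speed limit or range.

## Working session

There is one attempt and no reset: what is moved stays moved. The work goes in short steps, Python scripts to look and compute and a tool call to move; the robot and the scene stay as the last step left them, time stands still between calls to the robot, and variables do not carry over. Pictures are saved under pics/ and viewed, at most 10 in all, crops included, and the job is handed in when it is done.

Besides the shell and the picture viewer there is one more tool, called after "Emit:" in YAML: its name, and indented under it one key for each argument. send_rows: Moves the arm, as the interface text tells. Shifts and turns lie within -1 to 1; 1 stands for 0.04 m of shift or 0.12 rad of turn. Its arguments: {"type":"object","properties":{"steps":{"type":"array"},"squeeze":{"type":"number"}},"required":["steps"]}

```bash
ls; mkdir -p pics
cat > h.py <<'E'
import numpy as np, cv2
from scipy.spatial.transform import Rotation as R
from workcell import env
def snap(n,tag):
    f=env.grab_frame(n); np.savez(f'pics/{tag}.npz',**f); cv2.imwrite(f'pics/{tag}.png',f['pixels'][:,:,::-1]); return f
def load(tag): return np.load(f'pics/{tag}.npz')
def pt(f,u,v,d=None):
    d=f['depth'][int(v),int(u)] if d is None else d
    K=f['intrinsics']; p=np.array([(u-K[0,2])*d/K[0,0],(v-K[1,2])*d/K[1,1],d,1]); return (f['cam_to_world']@p)[:3]
def cloud(f):
    d=f['depth'].astype(float); K=f['intrinsics']; v,u=np.mgrid[:480,:640]
    P=np.stack([(u-K[0,2])*d/K[0,0],(v-K[1,2])*d/K[1,1],d],-1); M=f['cam_to_world']; return P@M[:3,:3].T+M[:3,3]
def proj(f,p):
    M=np.linalg.inv(f['cam_to_world']); c=M[:3,:3]@p+M[:3,3]; q=f['intrinsics']@c; return q[:2]/q[2]
E
python3 - <<'E'
from h import *
s=env.state(); print(s)
a=snap('scene','scene0'); b=snap('side','side0')
for f in (a,b): print(f['cam_to_world'].round(2))
E
```

```text
pics
{'time_s': 0.0, 'qpos': array([ 6.74958478e+01,  1.83520849e+01,  8.97067063e+01, -1.66846987e-03,
        7.20413914e+01, -1.14657133e+00]), 'qvel': array([-0.05276966,  0.09041325, -0.01327847,  0.01406413, -0.1275411 ,
        0.06733534]), 'effort': array([-7.91080583e-05, -4.12479651e+01, -2.31975335e+01,  7.26001686e-02,
        4.55787464e-02, -1.64054909e-04]), 'ee_pos': array([209.23260863, 535.05007695, 213.1137767 ]), 'ee_rot': array([-1.79899806e+02, -4.18702575e-04,  1.58642935e+02]), 'force': array([-0.22935506,  0.34794542,  0.00433754]), 'torque': array([ 0.04220698, -0.03115792,  0.06249824]), 'gripper_force': 0.0, 'gripper_width': 91.08520103145263}
[[ 7.90000e-01  4.90000e-01 -3.60000e-01  9.65240e+02]
 [ 6.10000e-01 -6.50000e-01  4.50000e-01 -4.98820e+02]
 [-1.00000e-02 -5.80000e-01 -8.20000e-01  1.14491e+03]
 [ 0.00000e+00  0.00000e+00  0.00000e+00  1.00000e+00]]
[[ 7.8000e-01 -4.1000e-01  4.6000e-01  7.7900e+01]
 [-6.2000e-01 -5.1000e-01  6.0000e-01 -5.6740e+02]
 [-1.0000e-02 -7.6000e-01 -6.5000e-01  8.4029e+02]
 [ 0.0000e+00  0.0000e+00  0.0000e+00  1.0000e+00]]
```

View pics/scene0.png

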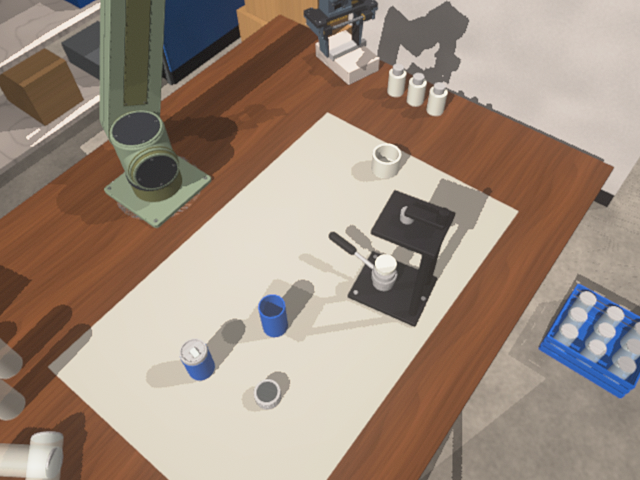

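View pics/side0.png

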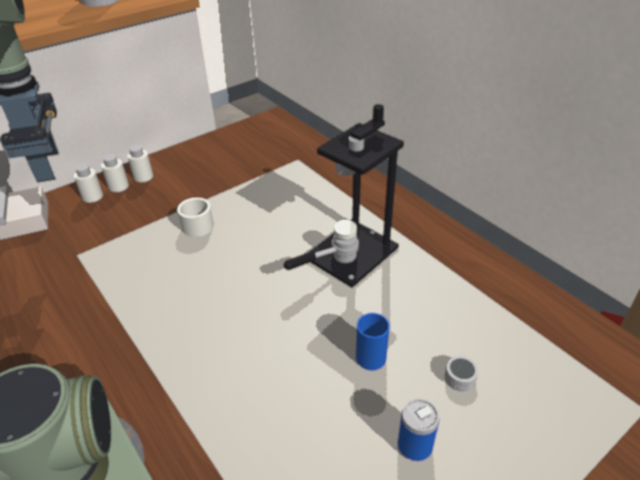

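The scene view shows the closed can's top at about (196,352), the open can at (273,302), the ends at (268,392) and the pot at (386,158). The seamer pad is at (385,263), with the lever grip around (343,243). The side view agrees: can top (420,413), pad (345,229), grip (302,260).

Run:
```python
from h import *
from scipy.optimize import least_squares
fs={k:load(k+'0') for k in('scene','side')}
def circ(P):
    r=least_squares(lambda q:np.hypot(P[:,0]-q[0],P[:,1]-q[1])-q[2],[*P[:,:2].mean(0),30],loss='soft_l1'); return r.x.round(1)
for k,f in fs.items():
    C=cloud(f); 
    px={'scene':dict(can=(196,352),open=(273,302),ends=(268,392),nest=(386,158),pad=(385,263)),'side':dict(can=(420,413),open=(373,325),ends=(461,370),nest=(195,210),pad=(345,229))}[k]
    rgb=f['pixels'].astype(int)
    for n,(u,v) in px.items():
        p=pt(f,u,v); D=np.hypot(C[...,0]-p[0],C[...,1]-p[1]); 
        hi={'can':95,'open':95,'ends':30,'nest':60,'pad':85}[n]
        m=(D<60)&(abs(C[...,2]-hi)<4)
        Q=C[m]; print(k,n,p.round(0),m.sum(),'bbox mid',((Q.min(0)+Q.max(0))/2).round(1),'ext',np.ptp(Q,0).round(0),'zmed',np.median(Q[:,2]).round(1))
    # top plate
    Q=C[(abs(C[...,2]-277)<5)&(C[...,0]>250)]; 
    print('plate',len(Q),cv2.minAreaRect(Q[:,:2].astype(np.float32)))
    # dark grip
    m=(rgb.sum(-1)<150)&(C[...,2]>50)&(C[...,2]<100)
    n_,l,st,ce=cv2.connectedComponentsWithStats(m.astype(np.uint8))
    for i in range(1,n_):
        if st[i,4]>60: Q=C[l==i]; print('dark',st[i],Q.mean(0).round(1),Q.min(0).round(0),Q.max(0).round(0))
    # base plate
    Q=C[(abs(C[...,2]-14)<5)&(rgb.sum(-1)<150)&(C[...,0]>250)]; print('base',len(Q),cv2.minAreaRect(Q[:,:2].astype(np.float32)))
```

```text
scene can [ 469. -299.   96.] 501 bbox mid [ 459.6 -300.    95. ] ext [56. 55.  8.] zmed 93.7
scene open [ 504. -106.   61.] 133 bbox mid [ 520.5 -127.3   94.9] ext [58. 58.  8.] zmed 94.4
scene ends [ 619. -260.   32.] 516 bbox mid [ 614.2 -260.2   30. ] ext [54. 54.  8.] zmed 30.0
scene nest [439. 443.  10.] 112 bbox mid [453.2 419.   60. ] ext [76. 70.  8.] zmed 59.2
scene pad [654. 106.  96.] 38 bbox mid [654.9  97.   85.2] ext [44. 25.  7.] zmed 86.0
plate 2547 ((696.34619140625, 115.23095703125), (132.58233642578125, 120.62542724609375), 10.38044261932373)
base 14 ((717.2532958984375, 174.53561401367188), (51.62794494628906, 116.95849609375), 66.12552642822266)
side can [ 457. -299.  100.] 953 bbox mid [ 458.6 -298.9   95. ] ext [56. 56.  8.] zmed 93.6
side open [ 538. -107.   63.] 214 bbox mid [ 518.  -125.2   94.8] ext [59. 58.  8.] zmed 94.7
side ends [ 608. -261.   32.] 666 bbox mid [ 612.7 -258.5   30. ] ext [56. 55.  8.] zmed 30.1
side nest [466. 451.  24.] 136 bbox mid [451.2 424.1  60. ] ext [72. 65.  8.] zmed 59.9
side pad [646. 102.  96.] 58 bbox mid [645.4 102.2  84.9] ext [38. 36.  8.] zmed 85.5
plate 2178 ((1199.08056640625, 142.7914581298828), (1139.889404296875, 247.479248046875), 10.3452730178833)
dark [354 198   6  19  80] [730.  164.3  76. ] [724. 160.  50.] [740. 169. 100.]
dark [385 215   7  18  99] [744.9  76.2  77.7] [738.  72.  52.] [752.  83. 100.]
dark [285 251  31  18 218] [529.3 103.7  74.6] [494.  97.  58.] [566. 114.  86.]
base 887 ((671.1985473632812, 109.8751220703125), (163.8208465576172, 135.7433624267578), 9.799534797668457)
```

Emit:
send_rows:
  steps:
    - [[0, 0, 0, 0, 1]]

```text
time_s: 0.18
ee_pos: [209.3, 535.2, 213.4]
ee_rot: [-179.9, -0.0, 158.6]
force: [0.3, -0.0, 0.2]
gripper_width: 90.9
gripper_force: 0.0
```

Emit:
send_rows:
  steps:
    - [[0, 0, -1, 0, 1], [0, 0, -1, 0, 1], [0, 0, -1, 0, 1], [0, 0, -1, 0, 1], [0, 0, -1, 0, 1]]

```text
time_s: 0.6
ee_pos: [209.2, 535.0, 415.8]
ee_rot: [-180.0, -0.0, 158.6]
force: [0.8, 0.3, 0.9]
gripper_width: 91.2
gripper_force: 0.0
```

Emit:
send_rows:
  steps:
    - [[0, 0, -1, 0, 1], [0, 0, -1, 0, 1], [0, 0, -1, 0, 1], [0, 0, -1, 0, 1], [0, 0, -1, 0, 1]]

```text
time_s: 1.02
ee_pos: [209.2, 535.1, 606.7]
ee_rot: [179.7, 0.0, 158.6]
force: [-0.5, 1.0, 2.1]
gripper_width: 91.3
gripper_force: 0.0
```

Run:
```python
from h import *
s=env.state(); print(s['qpos'].round(1),s['ee_pos'],s['ee_rot'])
f=load('scene0'); g=load('side0')
for k,f in(('scene',f),('side',g)):
    C=cloud(f); rgb=f['pixels'].astype(int)
    m=(np.hypot(C[...,0]-651,C[...,1]-107)<40)&(C[...,2]>75)&(C[...,2]<110)&(rgb.min(-1)>205)
    Q=C[m]; print(k,m.sum(),np.percentile(Q[:,2],[5,50,90,98]).round(1))
    T=Q[Q[:,2]>np.percentile(Q[:,2],50)-2]; print(((T.min(0)+T.max(0))/2).round(1),np.ptp(T,0).round(1))
    print('rect',proj(f,np.array([653,107,92])))
f=g;rgb=f['pixels'].astype(int);C=cloud(f)
m=(rgb.sum(-1)<150)&(C[...,2]>50)&(C[...,2]<100)&(C[...,0]<600);Q=C[m];c=Q.mean(0);print('grip',c,np.linalg.svd(Q-c)[2][0])
for n,f,b in(('a',load('scene0'),(290,180,470,330)),('b',g,(270,90,420,300))):
    im=f['pixels'][b[1]:b[3],b[0]:b[2],::-1]
    cv2.imwrite(f'pics/crop_{n}.png',cv2.resize(im,None,fx=600/im.shape[0]*(.99),fy=600/im.shape[0]*.99,interpolation=cv2.INTER_CUBIC))
```

```text
[ 67.5  25.1  21.9   0.  132.7  -1.1] [209.23971844 535.07219526 606.66172933] [1.79736767e+02 5.20224585e-03 1.58640263e+02]
scene 299 [89.9 94.5 97.1 98.3]
[653.9 108.   95.8] [44.4 46.5  6.8]
rect [384.71781537 263.47220017]
side 225 [92.7 94.9 96.6 97.4]
[649.  108.8  95.9] [43.  45.4  6.1]
rect [346.07526311 228.02776264]
grip [446.64153766  77.35831984  74.61465571] [-9.53489012e-01 -3.01427301e-01  5.35912445e-04]
```

Emit:
send_rows:
  steps:
    - [[0, 0, -1, 0, 1], [0, 0, -1, 0, 1]]

```text
time_s: 1.18
ee_pos: [202.1, 516.4, 636.0]
ee_rot: [-179.9, -0.0, 158.6]
force: [1.1, 2.7, -1.2]
gripper_width: 91.4
gripper_force: 0.0
```

Emit:
send_rows:
  steps:
    - [[0, 0, -1, 0, 1], [0, 0, -1, 0, 1], [0, 0, -1, 0, 1]]

```text
time_s: 1.43
ee_pos: [182.3, 466.0, 684.4]
ee_rot: [176.1, -0.0, 158.6]
force: [-0.3, -0.7, -0.2]
gripper_width: 91.3
gripper_force: 0.0
```

Run:
```python
from h import *
s=env.state(); print(s['qpos'].round(2),s['ee_pos'],s['ee_rot'])
```

```text
[ 67.26  21.99  12.32   0.15 141.81  -1.26] [182.27284419 465.96009467 684.35727757] [ 1.76125832e+02 -7.21666283e-05  1.58641282e+02]
```

View pics/crop_a.png

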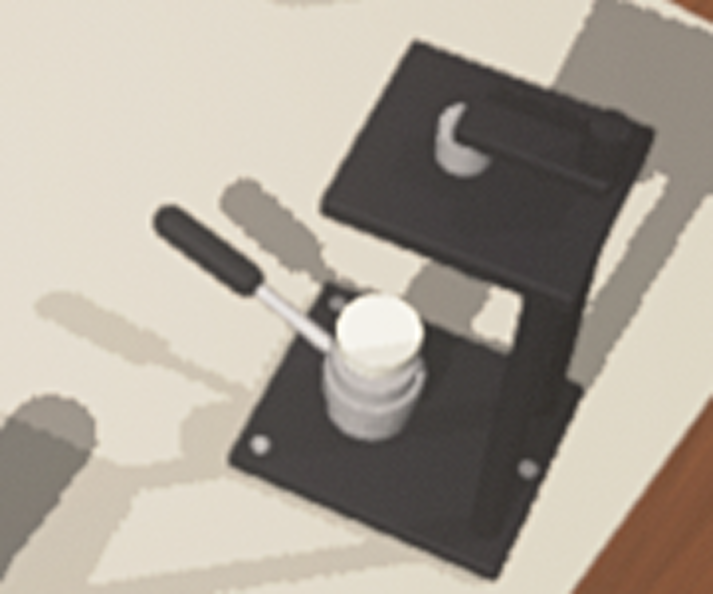

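The crop shows the pad at crop (380,330) and the black grip at (207,250), turned slightly clockwise of straight front, so the pad is already raised to about 95 mm. Pushing past the reach limit does tilt the tool, so I'll check whether the tilt persists.

Emit:
send_rows:
  steps:
    - [[0, 0, -1, 0, 1], [0, 0, -1, 0, 1], [0, 0, -1, 0, 1], [0, 0, -1, 0, 1], [0, 0, -1, 0, 1]]

```text
time_s: 1.85
ee_pos: [151.2, 386.5, 738.3]
ee_rot: [171.9, 0.0, 158.6]
force: [-0.2, 0.1, -0.3]
gripper_width: 91.1
gripper_force: 0.0
```

```bash
cat > st.py <<'E'
from h import *
s=env.state(); print(s['qpos'].round(2),s['ee_pos'].round(1),s['ee_rot'].round(1), (R.from_euler('xyz',s['ee_rot'],degrees=True).as_matrix()).round(3).tolist())
E
python3 st.py
```

```text
[ 66.85  15.03  12.32   0.43 144.54  -1.42] [151.2 386.5 738.3] [171.9   0.  158.6] [[-0.931, 0.361, 0.051], [0.364, 0.922, 0.131], [-0.0, 0.141, -0.99]]
```

Emit:
send_rows:
  steps:
    - [[0, 0, 1, 0, 1], [0, 0, 1, 0, 1]]

```text
time_s: 2.02
ee_pos: [154.8, 395.6, 693.1]
ee_rot: [171.2, 0.0, 158.6]
force: [0.7, 1.6, 1.6]
gripper_width: 91.0
gripper_force: 0.0
```

```bash
python3 st.py
```

```text
[ 66.88   7.82  33.18   0.33 130.19  -1.52] [154.8 395.6 693.1] [171.2   0.  158.6] [[-0.931, 0.36, 0.056], [0.364, 0.92, 0.143], [-0.0, 0.153, -0.988]]
```

```bash
cat > plan.py <<'E'
from h import *
import sys, json
def plan(target,n,turn=0.,grip=1.0,dec=2,pose=None):
    """rows to go straight to TCP target (world mm) in n rows with total turn (deg) about tool z"""
    s=env.state(); p=s['ee_pos'].copy(); M=R.from_euler('xyz',s['ee_rot'],degrees=True)
    if pose: p,M=np.array(pose[0],float),pose[1]
    t=np.round(np.radians(turn)/0.12/n,dec); rows=[]
    p0=p.copy()
    for i in range(n):
        d=M.inv().apply(p0+(np.array(target)-p0)*(i+1)/n-p)/40
        d=np.round(d,dec); rows.append([*d.tolist(),float(t),grip]); p=p+M.apply(d*40); M=M*R.from_rotvec([0,0,t*0.12])
    for i in range(0,n,5): print(json.dumps([rows[i:i+5]]))
    return p,M
def axes():
    s=env.state(); M=R.from_euler('xyz',s['ee_rot'],degrees=True).as_matrix(); z=M[:,2]
    print('q',s['qpos'].round(1),'p',s['ee_pos'].round(1),'tilt',np.degrees(np.arccos(-z[2])).round(2),'az',np.degrees(np.arctan2(z[1],z[0])).round(1),'x',M[:,0].round(3),'y',M[:,1].round(3),'F',s['force'].round(1),'w',s['gripper_width'].round(1))
    # turn about tool z that levels tool y
    a=np.degrees(np.arctan2(-M[2,1],-M[2,0]*-1)) if abs(z[2])<.9999 else 0
    th=np.degrees(np.arctan(M[2,1]/M[2,0])) ; print('turn to level y:',round(th,2))
E
python3 - <<'E'
from plan import *
axes(); print(plan([600,-20,520],15,-31.4)[0])
E
```

```text
Traceback (most recent call last):
  File "plan.py", line 16, in axes
    print('q',s['qpos'].round(1),'p',s['ee_pos'].round(1),'tilt',np.degrees(np.arccos(-z[2])).round(2),'az',np.degrees(np.arctan2(z[1],z[0])).round(1),'x',M[:,0].round(3),'y',M[:,1].round(3),'F',s['force'].round(1),'w',s['gripper_width'].round(1))
                                                                                                                                                                                                                           ^^^^^^^^^^^^^^^^^^^^^^^^
AttributeError: 'float' object has no attribute 'round'
```

```bash
sed -i "s/s\['gripper_width'\].round(1)/round(s['gripper_width'],1)/; /a=np.degrees(np.arctan2(-M/d" plan.py
python3 - <<'E'
from plan import *
axes(); print(plan([600,-20,520],15,-31.4)[0])
E
```

```text
q [ 66.9   7.8  33.2   0.3 130.2  -1.5] p [154.8 395.6 693.1] tilt 8.82 az 68.5 x [-0.931  0.364 -0.   ] y [0.36  0.92  0.153] F [0.7 1.6 1.6] w 91.0
turn to level y: -89.91
[[[-0.94, -0.41, 0.23, -0.3, 1.0], [-0.93, -0.45, 0.23, -0.3, 1.0], [-0.91, -0.48, 0.22, -0.3, 1.0], [-0.89, -0.52, 0.23, -0.3, 1.0], [-0.88, -0.54, 0.23, -0.3, 1.0]]]
[[[-0.85, -0.58, 0.23, -0.3, 1.0], [-0.84, -0.61, 0.22, -0.3, 1.0], [-0.81, -0.63, 0.23, -0.3, 1.0], [-0.78, -0.67, 0.23, -0.3, 1.0], [-0.76, -0.69, 0.23, -0.3, 1.0]]]
[[[-0.74, -0.72, 0.23, -0.3, 1.0], [-0.71, -0.75, 0.22, -0.3, 1.0], [-0.68, -0.77, 0.23, -0.3, 1.0], [-0.66, -0.8, 0.23, -0.3, 1.0], [-0.63, -0.82, 0.23, -0.3, 1.0]]]
[600.20484653 -20.13487168 519.90073374]
```

Emit:
send_rows:
  steps:
    - [[-0.94, -0.41, 0.23, -0.3, 1.0], [-0.93, -0.45, 0.23, -0.3, 1.0], [-0.91, -0.48, 0.22, -0.3, 1.0], [-0.89, -0.52, 0.23, -0.3, 1.0], [-0.88, -0.54, 0.23, -0.3, 1.0]]

```text
time_s: 2.43
ee_pos: [301.4, 257.7, 633.2]
ee_rot: [172.1, 1.5, 169.0]
force: [-0.0, 0.5, 0.2]
gripper_width: 90.6
gripper_force: 0.0
```

Emit:
send_rows:
  steps:
    - [[-0.85, -0.58, 0.23, -0.3, 1.0], [-0.84, -0.61, 0.22, -0.3, 1.0], [-0.81, -0.63, 0.23, -0.3, 1.0], [-0.78, -0.67, 0.23, -0.3, 1.0], [-0.76, -0.69, 0.23, -0.3, 1.0]]

```text
time_s: 2.85
ee_pos: [447.9, 120.2, 577.1]
ee_rot: [172.5, 2.9, 179.1]
force: [0.2, 1.2, -0.6]
gripper_width: 91.3
gripper_force: 0.0
```

Emit:
send_rows:
  steps:
    - [[-0.74, -0.72, 0.23, -0.3, 1.0], [-0.71, -0.75, 0.22, -0.3, 1.0], [-0.68, -0.77, 0.23, -0.3, 1.0], [-0.66, -0.8, 0.23, -0.3, 1.0], [-0.63, -0.82, 0.23, -0.3, 1.0]]

```text
time_s: 3.27
ee_pos: [594.4, -16.9, 521.1]
ee_rot: [173.1, 4.1, -170.6]
force: [-0.6, -0.5, 0.7]
gripper_width: 91.3
gripper_force: 0.0
```

```bash
python3 -c "
from plan import *
axes(); print(plan([920,-60,520],10,0)[0])"
```

```text
q [  -7.1   18.9   46.1    8.4  112.8 -103.3] p [594.4 -16.9 521.1] tilt 8.02 az 68.6 x [-0.984 -0.163 -0.072] y [-0.171  0.978  0.119] F [-0.6 -0.5  0.7] w 91.3
turn to level y: -58.9
[[[-0.78, -0.24, 0.03, 0.0, 1.0], [-0.79, -0.25, 0.03, 0.0, 1.0], [-0.78, -0.24, 0.03, 0.0, 1.0], [-0.78, -0.25, 0.03, 0.0, 1.0], [-0.79, -0.24, 0.03, 0.0, 1.0]]]
[[[-0.78, -0.25, 0.03, 0.0, 1.0], [-0.78, -0.24, 0.03, 0.0, 1.0], [-0.79, -0.25, 0.03, 0.0, 1.0], [-0.78, -0.24, 0.03, 0.0, 1.0], [-0.78, -0.25, 0.03, 0.0, 1.0]]]
[919.9326095  -60.11336358 520.11673013]
```

Emit:
send_rows:
  steps:
    - [[-0.95, -0.2, 0.0, 0.0, 1.0], [-0.95, -0.2, 0.0, 0.0, 1.0], [-0.95, -0.2, 0.0, 0.0, 1.0], [-0.95, -0.2, 0.0, 0.0, 1.0], [-0.95, -0.2, 0.0, 0.0, 1.0]]

```text
time_s: 3.68
ee_pos: [747.7, -20.7, 493.4]
ee_rot: [173.1, 5.0, -170.9]
force: [3.0, 0.3, -0.8]
gripper_width: 91.0
gripper_force: 0.0
```

```bash
python3 -c "
from plan import *
axes()"
```

```text
q [ -6.   40.1  12.7   9.6 123.8 -99.8] p [747.7 -20.7 493.4] tilt 8.52 az 63.4 x [-0.984 -0.157 -0.087] y [-0.167  0.979  0.12 ] F [ 3.   0.3 -0.8] w 91.0
turn to level y: -54.05
```

Emit:
send_rows:
  steps:
    - [[-0.95, -0.2, 0.0, 0.0, 1.0], [-0.95, -0.2, 0.0, 0.0, 1.0], [-0.95, -0.2, 0.0, 0.0, 1.0], [-0.95, -0.2, 0.0, 0.0, 1.0], [-0.95, -0.2, 0.0, 0.0, 1.0]]

```text
time_s: 4.1
ee_pos: [839.7, -21.7, 435.4]
ee_rot: [174.0, 11.3, -171.5]
force: [-0.3, 0.2, 0.2]
gripper_width: 90.9
gripper_force: 0.0
```

```bash
python3 -c "
from plan import *
axes()"
```

```text
q [  -5.7   45.    12.4    9.3  112.9 -100.4] p [839.7 -21.7 435.4] tilt 12.77 az 36.7 x [-0.97  -0.145 -0.196] y [-0.167  0.981  0.102] F [-0.3  0.2  0.2] w 90.9
turn to level y: -27.59
```

Emit:
send_rows:
  steps:
    - [[-1, 0, -0.1, 0.0, 1.0], [-1, 0, -0.1, 0.0, 1.0], [-1, 0, -0.1, 0.0, 1.0], [-1, 0, -0.1, 0.0, 1.0], [-1, 0, -0.1, 0.0, 1.0]]

```text
time_s: 4.52
ee_pos: [907.4, 10.7, 412.3]
ee_rot: [174.8, 18.3, -172.2]
force: [0.3, -0.5, -0.1]
gripper_width: 91.3
gripper_force: 0.0
```

Emit:
send_rows:
  steps:
    - [[-1, 0, -0.1, 0.0, 1.0], [-1, 0, -0.1, 0.0, 1.0], [-1, 0, -0.1, 0.0, 1.0], [-1, 0, -0.1, 0.0, 1.0], [-1, 0, -0.1, 0.0, 1.0]]

```text
time_s: 4.93
ee_pos: [960.1, 35.4, 414.1]
ee_rot: [175.3, 25.9, -172.9]
force: [0.3, 0.6, -0.8]
gripper_width: 90.9
gripper_force: 0.0
```

```bash
python3 -c "
from plan import *
axes()"
```

```text
q [ -1.5  48.4  12.4   8.4  94.2 -97.2] p [960.1  35.4 414.1] tilt 26.27 az 17.7 x [-0.893 -0.111 -0.436] y [-0.158  0.985  0.074] F [ 0.3  0.6 -0.8] w 90.9
turn to level y: -9.56
```

Emit:
send_rows:
  steps:
    - [[-1, -0.2, -0.1, 0.0, 1.0], [-1, -0.2, -0.1, 0.0, 1.0], [-1, -0.2, -0.1, 0.0, 1.0], [-1, -0.2, -0.1, 0.0, 1.0], [-1, -0.2, -0.1, 0.0, 1.0]]

```text
time_s: 5.35
ee_pos: [1001.5, 16.8, 435.7]
ee_rot: [175.8, 33.8, -173.6]
force: [0.5, 0.4, -0.7]
gripper_width: 90.9
gripper_force: 0.0
```

Emit:
send_rows:
  steps:
    - [[-1, -0.1, 0, 0.0, 1.0], [-1, -0.1, 0, 0.0, 1.0], [-1, -0.1, 0, 0.0, 1.0], [-1, -0.1, 0, 0.0, 1.0], [-1, -0.1, 0, 0.0, 1.0]]

```text
time_s: 5.77
ee_pos: [1036.6, 18.2, 466.3]
ee_rot: [176.3, 41.7, -174.3]
force: [0.1, -0.0, 0.5]
gripper_width: 91.1
gripper_force: 0.0
```

```bash
python3 -c "
from plan import *
axes()"
```

```text
q [ -2.6  48.3  12.4   9.3  78.5 -98.1] p [1036.6   18.2  466.3] tilt 41.79 az 11.2 x [-0.743 -0.074 -0.665] y [-0.141  0.989  0.048] F [ 0.1 -0.   0.5] w 91.1
turn to level y: -4.11
```

Emit:
send_rows:
  steps:
    - [[-1, 0, 0, 0.0, 1.0], [-1, 0, 0, 0.0, 1.0], [0, 0, 0, -0.6, 1.0]]

```text
time_s: 6.02
ee_pos: [1045.5, 26.6, 488.2]
ee_rot: [-179.3, 45.1, -168.6]
force: [-0.7, -0.1, 0.2]
gripper_width: 91.4
gripper_force: 0.0
```

```bash
python3 -c "
from plan import *
axes()
s=env.state(); z=R.from_euler('xyz',s['ee_rot'],degrees=True).as_matrix()[:,2]
g=np.array([459,-299.5,46])+19*z-3*z; print(g)
print(plan(g-100*z,20,0)[0])"
```

```text
q [  -2.    47.7   12.3    9.1   75.7 -101.8] p [1045.5   26.6  488.2] tilt 45.12 az 10.5 x [-0.692 -0.14  -0.709] y [-0.19   0.982 -0.008] F [-0.7 -0.1  0.2] w 91.4
turn to level y: 0.67
[ 470.14891215 -297.44098326   34.71008379]
[[[0.96, -0.26, -0.28, 0.0, 1.0], [0.95, -0.25, -0.28, 0.0, 1.0], [0.96, -0.26, -0.27, 0.0, 1.0], [0.95, -0.26, -0.28, 0.0, 1.0], [0.96, -0.25, -0.28, 0.0, 1.0]]]
[[[0.95, -0.26, -0.28, 0.0, 1.0], [0.96, -0.26, -0.28, 0.0, 1.0], [0.95, -0.25, -0.28, 0.0, 1.0], [0.96, -0.26, -0.27, 0.0, 1.0], [0.96, -0.26, -0.28, 0.0, 1.0]]]
[[[0.95, -0.25, -0.28, 0.0, 1.0], [0.96, -0.26, -0.28, 0.0, 1.0], [0.95, -0.26, -0.28, 0.0, 1.0], [0.96, -0.25, -0.28, 0.0, 1.0], [0.95, -0.26, -0.27, 0.0, 1.0]]]
[[[0.96, -0.26, -0.28, 0.0, 1.0], [0.96, -0.25, -0.28, 0.0, 1.0], [0.95, -0.26, -0.28, 0.0, 1.0], [0.96, -0.26, -0.28, 0.0, 1.0], [0.95, -0.25, -0.28, 0.0, 1.0]]]
[ 400.37160405 -310.18032544  105.48104784]
```

Emit:
send_rows:
  steps:
    - [[0.96, -0.26, -0.28, 0.05, 1.0], [0.95, -0.25, -0.28, 0.05, 1.0], [0.96, -0.26, -0.27, 0.0, 1.0], [0.95, -0.26, -0.28, 0.0, 1.0], [0.96, -0.25, -0.28, 0.0, 1.0]]

```text
time_s: 6.43
ee_pos: [914.3, -43.1, 409.4]
ee_rot: [-179.8, 45.0, -169.1]
force: [0.6, -0.3, -0.5]
gripper_width: 90.8
gripper_force: 0.0
```

Emit:
send_rows:
  steps:
    - [[0.95, -0.26, -0.28, 0.0, 1.0], [0.96, -0.26, -0.28, 0.0, 1.0], [0.95, -0.25, -0.28, 0.0, 1.0], [0.96, -0.26, -0.27, 0.0, 1.0], [0.96, -0.26, -0.28, 0.0, 1.0]]

```text
time_s: 6.85
ee_pos: [752.4, -126.8, 314.2]
ee_rot: [-179.8, 44.9, -169.1]
force: [-0.3, -1.4, -0.8]
gripper_width: 91.0
gripper_force: 0.0
```

Emit:
send_rows:
  steps:
    - [[0.95, -0.25, -0.28, 0.0, 1.0], [0.96, -0.26, -0.28, 0.0, 1.0], [0.95, -0.26, -0.28, 0.0, 1.0], [0.96, -0.25, -0.28, 0.0, 1.0], [0.95, -0.26, -0.27, 0.0, 1.0]]

```text
time_s: 7.27
ee_pos: [610.1, -169.2, 267.4]
ee_rot: [-178.5, 39.1, -172.9]
force: [0.2, -0.3, 0.9]
gripper_width: 91.3
gripper_force: 0.0
```

```bash
python3 -c "
from plan import *
axes()
s=env.state(); z=R.from_euler('xyz',s['ee_rot'],degrees=True).as_matrix()[:,2]
g=np.array([459,-299.5,46])+19*z-3*z; print(g)
print(plan(g-100*z,6,0)[0])"
```

```text
q [ -26.5    7.1  108.    34.6   35.1 -146.5] p [ 610.1 -169.2  267.4] tilt 39.14 az 4.6 x [-0.77  -0.096 -0.631] y [-0.106  0.994 -0.021] F [ 0.2 -0.3  0.9] w 91.3
turn to level y: 1.89
[ 469.06676965 -298.6841751    33.59054479]
[[[1.12, -0.45, -0.06, 0.0, 1.0], [1.12, -0.46, -0.06, 0.0, 1.0], [1.12, -0.45, -0.06, 0.0, 1.0], [1.11, -0.46, -0.05, 0.0, 1.0], [1.12, -0.45, -0.06, 0.0, 1.0]]]
[[[1.12, -0.45, -0.06, 0.0, 1.0]]]
[ 406.2051473  -303.66496362  111.14474388]
```

Emit:
send_rows:
  steps:
    - [[0, 0, -0.5, 1, 1], [0, 0, -0.5, 1, 1], [0, 0, 0, 1, 1], [0, 0, 0, 1, 1], [0, 0, 0, 1, 1]]

```text
time_s: 7.68
ee_pos: [586.2, -171.0, 299.7]
ee_rot: [156.1, 32.2, 144.9]
force: [-0.2, 0.4, -0.1]
gripper_width: 91.1
gripper_force: 0.0
```

Emit:
send_rows:
  steps:
    - [[0, 0, 0, 1, 1], [0, 0, 0, 1, 1], [0, 0, 0, 1, 1], [0, 0, 0, 1, 1], [0, 0, 0, 1, 1]]

```text
time_s: 8.1
ee_pos: [586.4, -170.8, 299.0]
ee_rot: [143.0, 14.2, 112.7]
force: [0.2, -0.3, -0.2]
gripper_width: 91.2
gripper_force: 0.0
```

Emit:
send_rows:
  steps:
    - [[0, 0, 0, 1, 1], [0, 0, 0, 1, 1], [0, 0, 0, 1, 1], [0, 0, 0, 1, 1], [0, 0, 0, 1, 1]]

```text
time_s: 8.52
ee_pos: [586.4, -170.8, 299.0]
ee_rot: [141.4, -7.3, 85.7]
force: [-0.4, 0.1, -0.2]
gripper_width: 91.2
gripper_force: 0.0
```

Emit:
send_rows:
  steps:
    - [[0, 0, 0, 1, 1], [0, 0, 0, 1, 1], [0, 0, 0, 1, 1], [0, 0, 0, 1, 1], [0, 0, 0, 1, 1]]

```text
time_s: 8.93
ee_pos: [586.4, -170.8, 299.0]
ee_rot: [150.4, -27.0, 56.0]
force: [0.1, -0.5, 0.9]
gripper_width: 90.7
gripper_force: 0.0
```

Emit:
send_rows:
  steps:
    - [[0, 0, 0, 1, 1], [0, 0, 0, 1, 1], [0, 0, 0, 1, 1], [0, 0, 0, 1, 1], [0, 0, 0, 1, 1]]

```text
time_s: 9.35
ee_pos: [586.4, -170.8, 299.0]
ee_rot: [172.2, -38.6, 17.1]
force: [-0.6, 0.5, -0.2]
gripper_width: 91.1
gripper_force: 0.0
```

```bash
python3 -c "
from plan import *
axes()"
```

```text
q [-28.2   3.7 107.1  32.7  39.5  27.3] p [ 586.4 -170.8  299. ] tilt 39.22 az 4.7 x [0.747 0.23  0.623] y [ 0.21  -0.972  0.106] F [-0.6  0.5 -0.2] w 91.1
turn to level y: 9.65
```

Emit:
send_rows:
  steps:
    - [[0, 0, 0, 0.7, 1], [0, 0, 0, 0.7, 1], [0, 0, 0, 0, 1]]

```text
time_s: 9.6
ee_pos: [586.4, -170.8, 298.9]
ee_rot: [179.8, -39.2, 5.1]
force: [0.0, -0.4, -0.2]
gripper_width: 91.0
gripper_force: 0.0
```

```bash
python3 -c "
from plan import *
axes()
s=env.state(); z=R.from_euler('xyz',s['ee_rot'],degrees=True).as_matrix()[:,2]
g=np.array([459,-299.5,46])+19*z-3*z; print(g)
print(plan(g-100*z,10,0)[0])"
```

```text
q [-28.2   3.7 107.1  32.7  39.5  36.7] p [ 586.4 -170.8  298.9] tilt 39.21 az 4.7 x [0.772 0.069 0.632] y [ 0.086 -0.996  0.003] F [ 0.  -0.4 -0.2] w 91.0
turn to level y: 0.28
[ 469.0803374  -298.66908913   33.60256539]
[[[-0.67, 0.29, 0.06, 0.0, 1.0], [-0.67, 0.29, 0.07, 0.0, 1.0], [-0.66, 0.29, 0.06, 0.0, 1.0], [-0.67, 0.29, 0.06, 0.0, 1.0], [-0.67, 0.3, 0.06, 0.0, 1.0]]]
[[[-0.67, 0.29, 0.07, 0.0, 1.0], [-0.66, 0.29, 0.06, 0.0, 1.0], [-0.67, 0.29, 0.06, 0.0, 1.0], [-0.67, 0.29, 0.06, 0.0, 1.0], [-0.67, 0.29, 0.07, 0.0, 1.0]]]
[ 406.06234844 -303.82749298  110.81924162]
```

Emit:
send_rows:
  steps:
    - [[-0.67, 0.29, 0.06, 0.0, 1.0], [-0.67, 0.29, 0.07, 0.0, 1.0], [-0.66, 0.29, 0.06, 0.0, 1.0], [-0.67, 0.29, 0.06, 0.0, 1.0], [-0.67, 0.3, 0.06, 0.0, 1.0]]

```text
time_s: 10.02
ee_pos: [495.4, -238.2, 204.3]
ee_rot: [179.5, -39.2, 5.4]
force: [0.3, 1.2, 0.6]
gripper_width: 91.3
gripper_force: 0.0
```

```bash
python3 -c "
from plan import *
axes()"
```

```text
q [-43.7   5.7 120.2  51.1  37.4   3.8] p [ 495.4 -238.2  204.3] tilt 39.21 az 4.7 x [0.771 0.073 0.632] y [ 0.089 -0.996  0.006] F [0.3 1.2 0.6] w 91.3
turn to level y: 0.58
```

Emit:
send_rows:
  steps:
    - [[-0.67, 0.29, 0.07, 0.0, 1.0], [-0.66, 0.29, 0.06, 0.0, 1.0], [-0.67, 0.29, 0.06, 0.0, 1.0]]

```text
time_s: 10.27
ee_pos: [441.4, -278.4, 148.0]
ee_rot: [179.5, -39.2, 5.4]
force: [0.1, -0.5, -0.1]
gripper_width: 91.1
gripper_force: 0.0
```

```bash
python3 -c "
from plan import *
axes()"
```

```text
q [-53.9   9.8 125.8  60.3  38.3 -16.3] p [ 441.4 -278.4  148. ] tilt 39.19 az 4.6 x [0.772 0.073 0.632] y [ 0.089 -0.996  0.007] F [ 0.1 -0.5 -0.1] w 91.1
turn to level y: 0.62
```

Emit:
send_rows:
  steps:
    - [[-0.67, 0.29, 0.06, 0.09, 1.0], [-0.67, 0.29, 0.07, 0.0, 1.0], [0, 0, 0, 0, 1]]

```text
time_s: 10.52
ee_pos: [403.0, -305.3, 107.3]
ee_rot: [-179.6, -38.9, 4.1]
force: [0.3, 0.3, 0.9]
gripper_width: 90.8
gripper_force: 0.0
```

```bash
python3 -c "
from plan import *
axes()
s=env.state(); z=R.from_euler('xyz',s['ee_rot'],degrees=True).as_matrix()[:,2]
g=np.array([459,-299.5,46])+19*z-3*z; print(g)
print(plan(g,4,0)[0]); snap('side','side1'); snap('wrist','wrist1')"
```

```text
q [-60.9  13.9 128.7  65.   39.1 -28.2] p [ 403.  -305.3  107.3] tilt 38.91 az 4.7 x [0.776 0.056 0.628] y [ 0.075 -0.997 -0.005] F [0.3 0.3 0.9] w 90.8
turn to level y: -0.45
[ 469.01633054 -298.68014955   33.55006154]
[[[0.03, -0.01, 0.62, 0.0, 1.0], [0.04, -0.01, 0.62, 0.0, 1.0], [0.03, -0.0, 0.62, 0.0, 1.0], [0.03, -0.01, 0.62, 0.0, 1.0]]]
[ 469.05420446 -298.70871029   33.34121954]
```

View pics/side1.png

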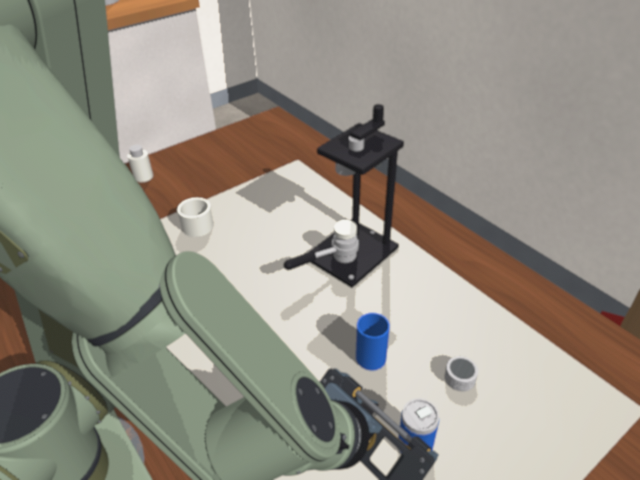

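The side view shows the leaned gripper reaching toward the closed can at (420,420) with a finger on each side. The open can and the ends are clear.

Emit:
send_rows:
  steps:
    - [[0.03, -0.01, 0.62, 0.0, 1.0], [0.04, -0.01, 0.62, 0.0, 1.0], [0.03, 0.0, 0.62, 0.0, 1.0], [0.03, -0.01, 0.62, 0.0, 1.0], [0, 0, 0, 0, 1]]

```text
time_s: 11.03
ee_pos: [474.6, -295.6, 35.3]
ee_rot: [-179.7, -39.1, 4.6]
force: [0.3, -1.0, -0.1]
gripper_width: 91.5
gripper_force: 0.0
```

```bash
python3 -c "
from plan import *
axes()
s=env.state(); z=R.from_euler('xyz',s['ee_rot'],degrees=True).as_matrix()[:,2]
print(s['ee_pos']-16*z)
f=snap('side','side2'); C=cloud(f); m=(np.hypot(C[...,0]-459,C[...,1]+299)<45)&(abs(C[...,2]-95)<4); Q=C[m]; print(m.sum(),(Q.min(0)+Q.max(0))/2,np.ptp(Q,0))"
```

```text
q [-51.6  24.4 128.8  85.6  31.9 -44.1] p [ 474.6 -295.6   35.3] tilt 39.11 az 5.1 x [0.773 0.062 0.631] y [ 0.083 -0.997 -0.004] F [ 0.3 -1.  -0.1] w 91.5
turn to level y: -0.4
[ 464.59247268 -296.54249264   47.67922328]
522 [ 459.78513245 -298.89626967   94.93344589] [53.43974737 54.20758727  7.84968257]
```

Emit:
send_rows:
  steps:
    - [[-0.13, 0.06, -0.04, 0, 1], [0, 0, 0, 0, 1], [0, 0, 0, 0, 0.5], [0, 0, 0, 0, 0.5]]
  squeeze: 20

```text
time_s: 11.42
ee_pos: [467.1, -300.7, 35.6]
ee_rot: [-179.8, -39.2, 4.4]
force: [0.1, -0.4, -0.0]
gripper_width: 80.7
gripper_force: 0.0
```

Emit:
send_rows:
  steps:
    - [[0, 0, 0, 0, 0.4], [0, 0, 0, 0, 0.3], [0, 0, 0, 0, 0.3], [0, 0, 0, 0, 0.3], [0, 0, 0, 0, 0.3]]

```text
time_s: 11.83
ee_pos: [467.4, -300.1, 34.7]
ee_rot: [-179.7, -39.2, 4.3]
force: [-2.2, 0.1, 3.6]
gripper_width: 57.6
gripper_force: 20.0
```

```bash
python3 -c "
from plan import *
axes();s=env.state();print(s['gripper_force'])
f=snap('side','side3'); C=cloud(f); m=(np.hypot(C[...,0]-459,C[...,1]+299)<45)&(abs(C[...,2]-95)<4); Q=C[m]; print(m.sum(),(Q.min(0)+Q.max(0))/2,np.ptp(Q,0))"
```

```text
q [-52.7  24.4 129.1  85.4  32.3 -44.9] p [ 467.4 -300.1   34.7] tilt 39.16 az 4.8 x [0.773 0.059 0.631] y [ 0.079 -0.997 -0.004] F [-2.2  0.1  3.6] w 57.6
turn to level y: -0.32
20.00093847513199
655 [ 461.21430491 -293.94227781   94.87473652] [51.0569313  64.08627954  7.74663389]
```

Emit:
send_rows:
  steps:
    - [[0.16, 0.0, -0.2, 0, 0.3], [0.32, 0.0, -0.39, 0, 0.3], [0.47, 0.0, -0.58, 0, 0.3], [0.47, 0.0, -0.58, 0, 0.3], [0.47, 0, -0.58, 0, 0.3]]

```text
time_s: 12.3
ee_pos: [466.4, -300.0, 154.7]
ee_rot: [-179.6, -39.0, 4.3]
force: [1.1, -0.1, -1.0]
gripper_width: 57.8
gripper_force: 20.0
```

Emit:
send_rows:
  steps:
    - [[0.16, 0, -0.2, 0, 0.3], [0, 0, 0, 0, 0.3]]

```text
time_s: 12.47
ee_pos: [468.0, -301.7, 167.8]
ee_rot: [179.9, -39.3, 4.6]
force: [-0.2, -0.6, -1.3]
gripper_width: 57.9
gripper_force: 20.0
```

Run:
```python
from plan import *
axes(); s=env.state(); print(s['gripper_force'])
ims=[]
for k,(u,v) in(('scene0',(385,268)),('side0',(346,234))):
    f=load(k); c=f['pixels'][v-25:v+25,u-20:u+20,::-1]; ims.append(cv2.resize(c,None,fx=10,fy=10,interpolation=cv2.INTER_CUBIC))
    for z in(94,97): print(k,z,[proj(f,np.array([652+24*np.cos(a),108+24*np.sin(a),z])).round(1).tolist() for a in np.arange(0,6.28,np.pi/2)])
cv2.imwrite('pics/pad.png',np.hstack(ims))
```

```text
q [-52.8  10.8 120.4  56.3  39.8  -9.4] p [ 468.  -301.7  167.8] tilt 39.31 az 4.4 x [0.771 0.062 0.634] y [ 0.079 -0.997  0.002] F [-0.2 -0.6 -1.3] w 57.9
turn to level y: 0.15
19.99793440103531
scene0 94 [[393.7, 268.0], [390.6, 255.3], [375.8, 257.0], [378.6, 269.8]]
scene0 97 [[393.8, 267.2], [390.7, 254.5], [375.8, 256.3], [378.7, 269.1]]
side0 94 [[354.0, 222.7], [338.2, 221.7], [336.6, 231.9], [352.8, 233.0]]
side0 97 [[354.1, 221.6], [338.2, 220.6], [336.6, 230.8], [352.8, 231.9]]
```

View pics/pad.png

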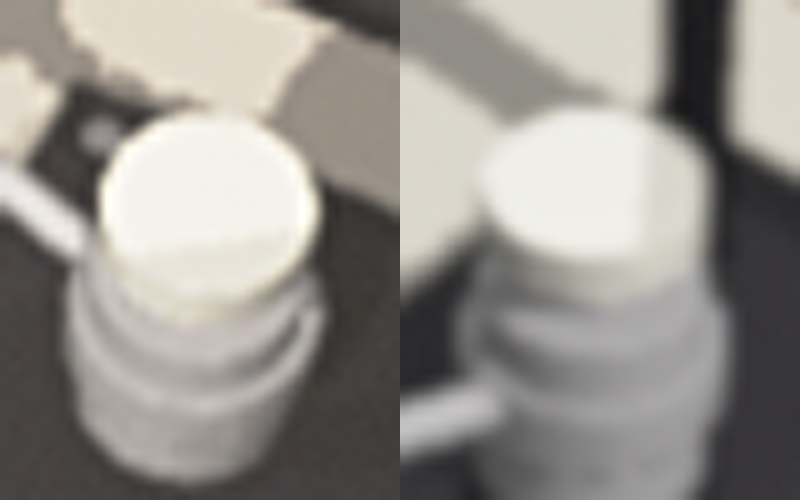

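The left (scene) crop shows the pad disc spanning x 103–320 with its top edge at y 110. In the right (side) crop it spans x 483–713 with its top edge at y 107. I'll fit the disc to these edges.

Run:
```python
from plan import *
from scipy.optimize import least_squares
a=np.linspace(0,2*np.pi,361)
obs={'scene0':(374.85,396.55,253.55),'side0':(333.85,356.85,219.25)}
F={k:load(k) for k in obs}
def pr(f,c,r=24):
    q=np.array([proj(f,np.array([c[0]+r*np.cos(t),c[1]+r*np.sin(t),c[2]])) for t in a]); return q
def res(c):
    o=[]
    for k,v in obs.items():
        q=pr(F[k],c); o+=[q[:,0].min()-v[0],q[:,0].max()-v[1],q[:,1].min()-v[2]]
    return o
r=least_squares(res,[652,108,95]);print(r.x.round(1),np.round(r.fun,2))
for k in obs: 
    w={n:v for n,v in obs.items() if n==k}
    rr=least_squares(lambda c:(lambda q:[q[:,0].min()-obs[k][0],q[:,0].max()-obs[k][1],q[:,1].min()-obs[k][2]])(pr(F[k],[*c,95.0])),[652,108]);print(k,rr.x.round(1),rr.fun.round(2))
# lever grip axis & seamer yaw from plate
f=F['side0'];C=cloud(f);rgb=f['pixels'].astype(int)
m=(rgb.sum(-1)<170)&(C[...,2]>50)&(C[...,2]<100)&(C[...,0]<600)&(C[...,0]>480)&(abs(C[...,1]-105)<40);Q=C[m];c=Q.mean(0);d=np.linalg.svd(Q-c,full_matrices=False)[2][0];print('grip',len(Q),c.round(1),d.round(3),np.degrees(np.arctan2(d[1],d[0])))
f=F['scene0'];C=cloud(f);Q=C[(abs(C[...,2]-277)<4)&(C[...,0]>600)&(C[...,0]<800)&(C[...,1]<250)&(C[...,1]>0)];print('plate',cv2.minAreaRect(Q[:,:2].astype(np.float32)))
f=F['side0'];C=cloud(f);Q=C[(abs(C[...,2]-277)<4)&(C[...,0]>600)&(C[...,0]<800)&(C[...,1]<250)&(C[...,1]>0)];print('plate',cv2.minAreaRect(Q[:,:2].astype(np.float32)))
```

```text
[653.6 109.9  93.8] [ 0.07 -0.02 -0.24  0.26 -0.09  0.16]
scene0 [654.3 108.6] [ 0.03 -0.03  0.  ]
side0 [652.9 109.3] [ 0.16 -0.16  0.01]
grip 237 [529.2 104.   74.6] [-0.986  0.016  0.167] 179.05619931885448
plate ((696.8252563476562, 115.3260498046875), (132.97348022460938, 119.5653305053711), 9.660901069641113)
plate ((693.6893920898438, 116.10377502441406), (136.1776580810547, 118.28721618652344), 10.098736763000488)
```

```bash
python3 -c "
from plan import *
print(plan([523.6,85.2,165],15,0,0.3)[0])"
```

```text
[[[0.11, -0.64, 0.09, 0.0, 0.3], [0.11, -0.63, 0.1, 0.0, 0.3], [0.11, -0.64, 0.09, 0.0, 0.3], [0.1, -0.63, 0.09, 0.0, 0.3], [0.11, -0.64, 0.1, 0.0, 0.3]]]
[[[0.11, -0.63, 0.09, 0.0, 0.3], [0.11, -0.64, 0.09, 0.0, 0.3], [0.11, -0.63, 0.1, 0.0, 0.3], [0.11, -0.64, 0.09, 0.0, 0.3], [0.11, -0.63, 0.1, 0.0, 0.3]]]
[[[0.1, -0.64, 0.09, 0.0, 0.3], [0.11, -0.64, 0.09, 0.0, 0.3], [0.11, -0.63, 0.1, 0.0, 0.3], [0.11, -0.64, 0.09, 0.0, 0.3], [0.11, -0.63, 0.09, 0.0, 0.3]]]
[523.57455619  85.10078064 165.11635393]
```

Emit:
send_rows:
  steps:
    - [[0.11, -0.64, 0.09, 0.0, 0.3], [0.11, -0.63, 0.1, 0.0, 0.3], [0.11, -0.64, 0.09, 0.0, 0.3], [0.1, -0.63, 0.09, 0.0, 0.3], [0.11, -0.64, 0.1, 0.0, 0.3]]

```text
time_s: 12.88
ee_pos: [484.4, -169.8, 162.0]
ee_rot: [-179.6, -38.9, 4.2]
force: [-0.2, -0.3, -1.6]
gripper_width: 57.8
gripper_force: 20.0
```

Emit:
send_rows:
  steps:
    - [[0.11, -0.63, 0.09, 0.0, 0.3], [0.11, -0.64, 0.09, 0.0, 0.3], [0.11, -0.63, 0.1, 0.0, 0.3], [0.11, -0.64, 0.09, 0.0, 0.3], [0.11, -0.63, 0.1, 0.0, 0.3]]

```text
time_s: 13.3
ee_pos: [503.1, -41.2, 161.8]
ee_rot: [-179.6, -38.9, 4.3]
force: [-0.2, 0.1, -2.1]
gripper_width: 57.5
gripper_force: 20.0
```

Emit:
send_rows:
  steps:
    - [[0.1, -0.64, 0.09, 0.0, 0.3], [0.11, -0.64, 0.09, 0.0, 0.3], [0.11, -0.63, 0.1, 0.0, 0.3], [0.11, -0.64, 0.09, 0.0, 0.3], [0.11, -0.63, 0.09, 0.0, 0.3]]

```text
time_s: 13.72
ee_pos: [512.2, 37.1, 158.8]
ee_rot: [-179.8, -38.2, 4.4]
force: [0.5, 0.7, -2.7]
gripper_width: 57.6
gripper_force: 20.0
```

Emit:
send_rows:
  steps:
    - [[0, 0, 0, 0, 0.3], [0, 0, 0, 0, 0.3]]

```text
time_s: 13.88
ee_pos: [512.7, 36.4, 159.4]
ee_rot: [-179.9, -38.2, 4.4]
force: [-0.8, -0.1, -1.1]
gripper_width: 57.4
gripper_force: 20.0
```

```bash
python3 -c "
from plan import *
axes()
f=snap('side','side4'); g=snap('scene','scene4')
cv2.imwrite('pics/c4.png',np.hstack([cv2.resize(f['pixels'][100:330,200:440,::-1],None,fx=1.66,fy=1.66),cv2.resize(g['pixels'][120:350,240:480,::-1],None,fx=1.66,fy=1.66)]))"
```

```text
q [  1.5   2.4 131.8  14.2   7.9  73.7] p [512.7  36.4 159.4] tilt 38.25 az 4.6 x [0.783 0.061 0.619] y [ 0.079 -0.997 -0.002] F [-0.8 -0.1 -1.1] w 57.4
turn to level y: -0.15
```

View pics/c4.png

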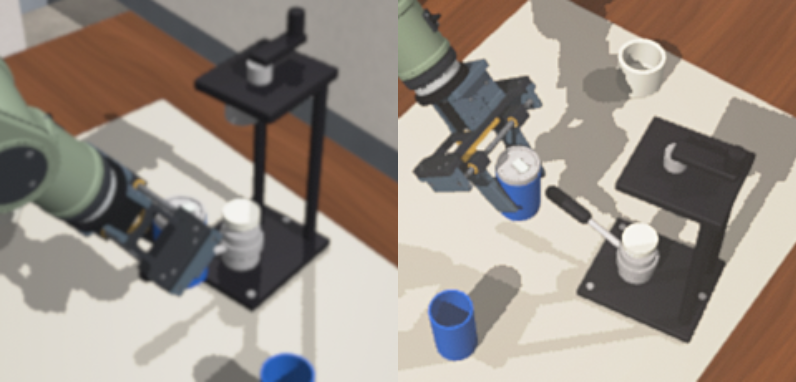

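The crops show the can held upright, its top at (517,163) in the right crop, with the lever grip and pad clear ahead of it. The wrist slowed near its singularity, so I'll go diagonally outward from here.

```bash
cat >> plan.py <<'E'
MG=R.from_euler('xyz',[-179.7,-39.2,4.3],degrees=True); OFF=MG.inv().apply([-8.2,-0.7,-34.7])
AX=np.array([653.3,108.9])
def base():
    s=env.state(); M=R.from_euler('xyz',s['ee_rot'],degrees=True); b=s['ee_pos']+M.apply(OFF); ax=M.apply(MG.inv().apply([0,0,1])); return b,ax
E
python3 -c "
from plan import *
b,ax=base(); print('base',b.round(1),'axis',ax.round(3))
t=b+95*ax; g=load('scene4'); f=load('side4'); print('top',t.round(1),proj(g,t),proj(f,t))
C=cloud(g); m=(np.hypot(C[...,0]-t[0],C[...,1]-t[1])<31)&(abs(C[...,2]-t[2])<8)&(g['pixels'].astype(int).min(-1)>110); Q=C[m]; print('seen top',m.sum(),((Q.min(0)+Q.max(0))/2).round(1),np.ptp(Q,0).round(1))
tgt=env.state()['ee_pos']-b+np.array([653.3,108.9,113]); print(tgt); mid=env.state()['ee_pos']*.5+tgt*.5
plan(mid,5,0,0.3)"
```

```text
base [504.4  34.7 125.6] axis [0.015 0.003 1.   ]
top [505.8  35.  220.6] [310.9562988  217.53945177] [309.03119491 226.75596321]
seen top 495 [506.8  34.2 219.1] [57.4 56.2 12.9]
[662.01313422 109.68644351 147.57286217]
[[[0.28, -0.16, 0.26, 0.0, 0.3], [0.28, -0.15, 0.27, 0.0, 0.3], [0.29, -0.16, 0.26, 0.0, 0.3], [0.28, -0.16, 0.27, 0.0, 0.3], [0.28, -0.15, 0.26, 0.0, 0.3]]]
```

Predicted and seen can tops agree within about 1 mm. Next is halfway to the pad.

Emit:
send_rows:
  steps:
    - [[0.28, -0.16, 0.26, 0.0, 0.3], [0.28, -0.15, 0.27, 0.0, 0.3], [0.29, -0.16, 0.26, 0.0, 0.3], [0.28, -0.16, 0.27, 0.0, 0.3], [0.28, -0.15, 0.26, 0.0, 0.3]]

```text
time_s: 14.4
ee_pos: [588.7, 72.1, 154.5]
ee_rot: [-179.9, -38.4, 4.2]
force: [-1.2, 0.2, -1.9]
gripper_width: 58.0
gripper_force: 20.0
```

```bash
python3 -c "
from plan import *
axes(); b,ax=base(); print('base',b.round(1),'axis',ax.round(3))
tgt=env.state()['ee_pos']-b+np.array([653.3,108.9,113]); print(tgt)
plan(tgt,5,0,0.3)"
```

```text
q [  6.7   9.8 123.9  -9.9   8.1 101.8] p [588.7  72.1 154.5] tilt 38.41 az 4.4 x [0.781 0.057 0.621] y [ 0.075 -0.997 -0.002] F [-1.2  0.2 -1.9] w 58.0
turn to level y: -0.17
base [580.   71.3 120. ] axis [0.014 0.003 1.   ]
[661.97113619 109.68299464 147.58349775]
[[[0.28, -0.16, 0.26, 0.0, 0.3], [0.27, -0.16, 0.27, 0.0, 0.3], [0.28, -0.16, 0.26, 0.0, 0.3], [0.27, -0.16, 0.26, 0.0, 0.3], [0.28, -0.16, 0.27, 0.0, 0.3]]]
```

Emit:
send_rows:
  steps:
    - [[0.28, -0.16, 0.26, 0.0, 0.3], [0.27, -0.16, 0.27, 0.0, 0.3], [0.28, -0.16, 0.26, 0.0, 0.3], [0.27, -0.16, 0.26, 0.0, 0.3], [0.28, -0.16, 0.27, 0.0, 0.3]]

```text
time_s: 14.82
ee_pos: [662.1, 109.6, 147.4]
ee_rot: [-179.9, -38.4, 4.2]
force: [0.2, 0.2, -1.5]
gripper_width: 57.6
gripper_force: 20.0
```

Emit:
send_rows:
  steps:
    - [[0, 0, 0, 0, 0.3]]

```text
time_s: 14.9
ee_pos: [662.6, 110.1, 146.6]
ee_rot: [-179.9, -38.3, 4.2]
force: [-0.3, 0.2, -1.6]
gripper_width: 57.2
gripper_force: 20.0
```

```bash
python3 -c "
from plan import *
axes(); b,ax=base(); print('base',b.round(1),'axis',ax.round(3))
f=snap('side','side5'); g=snap('scene','scene5')
print(b+95*ax,proj(f,b),proj(g,b))
cv2.imwrite('pics/c5.png',np.hstack([cv2.resize(f['pixels'][100:300,270:420,::-1],None,fx=2.66,fy=2.66),cv2.resize(g['pixels'][150:350,310:460,::-1],None,fx=2.66,fy=2.66)]))"
```

```text
q [ 10.3  16.8 115.1 -20.   10.6 114.4] p [662.6 110.1 146.6] tilt 38.33 az 4.4 x [0.782 0.058 0.62 ] y [ 0.075 -0.997 -0.002] F [-0.3  0.2 -1.6] w 57.2
turn to level y: -0.16
base [653.9 109.3 112.1] axis [0.015 0.003 1.   ]
[655.27573028 109.66624645 207.04787543] [345.77677656 220.00288988] [386.31625787 258.04380735]
```

View pics/c5.png

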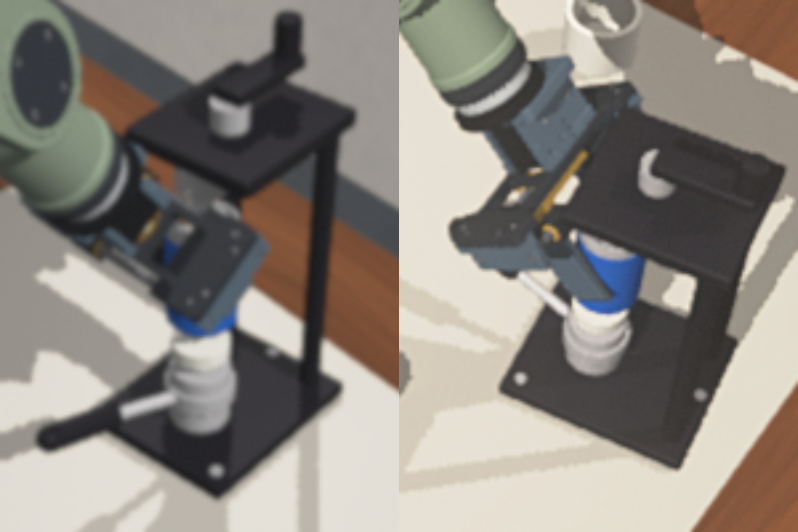

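Both crops show the can hanging over the pad and centred on it in each view, with the gripper clear of the plate and chuck. Lowering it gently now.

Emit:
send_rows:
  steps:
    - [[-0.07, 0, 0.08, 0, 0.3], [-0.06, 0, 0.08, 0, 0.3], [-0.06, 0, 0.08, 0, 0.3], [0, 0, 0, 0, 0.3]]

```text
time_s: 15.33
ee_pos: [660.6, 109.9, 134.8]
ee_rot: [-179.9, -38.4, 4.3]
force: [-0.2, -0.2, -1.5]
gripper_width: 57.7
gripper_force: 20.0
```

Emit:
send_rows:
  steps:
    - [[-0.031, 0, 0.039, 0, 0.3], [0, 0, 0, 0, 0.3]]

```text
time_s: 15.5
ee_pos: [661.5, 110.3, 133.9]
ee_rot: [-179.9, -38.5, 4.3]
force: [0.5, -0.6, -1.8]
gripper_width: 58.1
gripper_force: 20.0
```

```bash
python3 -c "
from plan import *
axes(); b,ax=base(); print('base',b.round(1),'axis',ax.round(3))"
```

```text
q [ 10.3  17.7 116.2 -25.    8.5 119.5] p [661.5 110.3 133.9] tilt 38.47 az 4.5 x [0.781 0.059 0.622] y [ 0.076 -0.997 -0.002] F [ 0.5 -0.6 -1.8] w 58.1
turn to level y: -0.16
base [652.9 109.5  99.3] axis [0.013 0.003 1.   ]
```

Emit:
send_rows:
  steps:
    - [[-0.024, 0, 0.03, 0, 0.3], [0, 0, 0, 0, 0.3]]

```text
time_s: 15.67
ee_pos: [661.7, 110.5, 132.5]
ee_rot: [-179.9, -38.5, 4.3]
force: [-1.0, 0.7, -2.7]
gripper_width: 58.0
gripper_force: 20.0
```

Emit:
send_rows:
  steps:
    - [[-0.024, 0, 0.03, 0, 0.3], [0, 0, 0, 0, 0.3]]

```text
time_s: 15.83
ee_pos: [661.7, 110.5, 130.9]
ee_rot: [-179.9, -38.5, 4.3]
force: [0.3, -0.2, -1.5]
gripper_width: 57.5
gripper_force: 20.0
```

Emit:
send_rows:
  steps:
    - [[-0.02, 0, 0.025, 0, 0.3], [0, 0, 0, 0, 0.3]]

```text
time_s: 16.0
ee_pos: [661.7, 110.6, 129.5]
ee_rot: [-179.9, -38.5, 4.3]
force: [-0.3, -0.3, -1.4]
gripper_width: 57.9
gripper_force: 20.0
```

```bash
python3 -c "
from plan import *
axes(); b,ax=base(); print('base',b.round(1),'axis',ax.round(3))"
```

```text
q [ 10.3  18.1 116.5 -27.    8.  121.5] p [661.7 110.6 129.5] tilt 38.47 az 4.5 x [0.781 0.059 0.622] y [ 0.076 -0.997 -0.002] F [-0.3 -0.3 -1.4] w 57.9
turn to level y: -0.16
base [653.  109.8  94.9] axis [0.012 0.003 1.   ]
```

Emit:
send_rows:
  steps:
    - [[-0.016, 0.015, 0.02, 0, 0.3], [0, 0, 0, 0, 0.3]]

```text
time_s: 16.17
ee_pos: [662.1, 110.1, 129.1]
ee_rot: [-179.8, -38.6, 4.3]
force: [0.7, -0.5, -0.6]
gripper_width: 57.6
gripper_force: 20.0
```

Emit:
send_rows:
  steps:
    - [[-0.016, 0, 0.02, 0, 0.3], [0, 0, 0, 0, 0.3]]

```text
time_s: 16.33
ee_pos: [662.2, 110.2, 128.5]
ee_rot: [-179.8, -38.6, 4.3]
force: [-1.5, -0.6, 3.2]
gripper_width: 57.7
gripper_force: 20.0
```

```bash
python3 -c "
from plan import *
axes(); b,ax=base(); print('base',b.round(1),'axis',ax.round(3))"
```

```text
q [ 10.2  18.2 116.6 -27.8   7.6 122.2] p [662.2 110.2 128.5] tilt 38.59 az 4.5 x [0.779 0.059 0.624] y [ 0.077 -0.997 -0.002] F [-1.5 -0.6  3.2] w 57.7
turn to level y: -0.19
base [653.7 109.4  93.9] axis [0.011 0.003 1.   ]
```

Contact is at base z ≈ 94 with 3–5 N. Releasing softly.

Emit:
send_rows:
  steps:
    - [[0, 0, 0, 0, 0.3], [0, 0, 0, 0, 0.3]]
  squeeze: 4

```text
time_s: 16.5
ee_pos: [662.2, 110.2, 128.4]
ee_rot: [-179.8, -38.6, 4.3]
force: [-1.9, 0.1, 2.8]
gripper_width: 58.0
gripper_force: 4.0
```

Emit:
send_rows:
  steps:
    - [[0, 0, 0, 0, 0.7], [0, 0, 0, 0, 0.8], [0, 0, 0, 0, 1], [0, 0, 0, 0, 1], [0, 0, 0, 0, 1]]

```text
time_s: 16.92
ee_pos: [661.8, 109.9, 127.5]
ee_rot: [-179.9, -38.5, 4.3]
force: [0.9, 0.2, 0.6]
gripper_width: 87.5
gripper_force: 0.0
```

```bash
python3 -c "
from plan import *
axes()
f=snap('side','side6'); g=snap('scene','scene6')
cv2.imwrite('pics/c6.png',np.hstack([cv2.resize(f['pixels'][100:300,270:420,::-1],None,fx=2.66,fy=2.66),cv2.resize(g['pixels'][150:350,310:460,::-1],None,fx=2.66,fy=2.66)]))"
```

```text
q [ 10.2  18.2 116.6 -27.7   7.7 122.2] p [661.8 109.9 127.5] tilt 38.47 az 4.5 x [0.781 0.059 0.622] y [ 0.076 -0.997 -0.002] F [0.9 0.2 0.6] w 87.5
turn to level y: -0.16
```

View pics/c6.png

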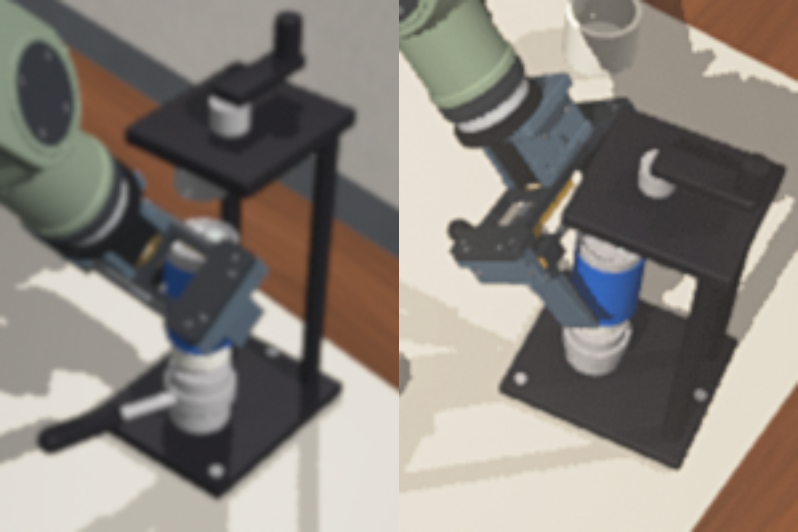

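The crops show the can upright on the pad with the fingers open either side. Retracting along the tool axis.

Emit:
send_rows:
  steps:
    - [[0, 0, -0.2, 0, 1], [0, 0, -0.25, 0, 1], [0, 0, -0.3, 0, 1], [0, 0, -0.3, 0, 1], [0, 0, -0.3, 0, 1]]

```text
time_s: 17.43
ee_pos: [627.9, 107.3, 170.2]
ee_rot: [-179.9, -38.5, 4.3]
force: [0.1, -0.6, 0.6]
gripper_width: 90.8
gripper_force: 0.0
```

Emit:
send_rows:
  steps:
    - [[0, 0, -0.4, 0, 1], [0, 0, -0.4, 0, 1], [0, 0, -0.4, 0, 1], [0, 0, -0.4, 0, 1], [0, 0, -0.4, 0, 1]]

```text
time_s: 17.85
ee_pos: [578.0, 103.3, 233.1]
ee_rot: [-179.9, -38.5, 4.3]
force: [0.4, -0.1, -0.8]
gripper_width: 91.1
gripper_force: 0.0
```

Run:
```python
from plan import *
axes()
f=snap('side','side7'); g=snap('scene','scene7')
for k,f in(('side',f),('scene',g)):
    C=cloud(f); h=f['pixels'].astype(int)
    m=(np.hypot(C[...,0]-653,C[...,1]-109)<45)&(C[...,2]>100)&(C[...,2]<185)&(h[...,2]>h[...,0]+60); Q=C[m]
    from scipy.optimize import least_squares
    r=least_squares(lambda q:np.hypot(Q[:,0]-q[0]-q[2]*(Q[:,2]-140),Q[:,1]-q[1]-q[3]*(Q[:,2]-140))-29,[653,109,0,0],loss='soft_l1',f_scale=1.5); print(k,len(Q),r.x.round(3),'zmax',np.percentile(Q[:,2],[2,98]))
```

```text
q [ 11.5   3.3 117.5 -12.   21.3 106.9] p [578.  103.3 233.1] tilt 38.48 az 4.5 x [0.781 0.059 0.622] y [ 0.076 -0.997 -0.002] F [ 0.4 -0.1 -0.8] w 91.1
turn to level y: -0.17
side 723 [ 6.53599e+02  1.11961e+02 -8.00000e-03  2.00000e-03] zmax [103.43765921 177.05381881]
scene 476 [ 6.54164e+02  1.10046e+02  2.00000e-03 -2.00000e-03] zmax [102.8020784  178.19365813]
```

The can is free and upright, within about 2 mm of the axis. Next, close the fingers and go to the lever's right side, in front of the seamer.

```bash
python3 -c "
from plan import *
p,M=plan([525,25,180],4,0,0); print(p); plan([540,45,55],6,0,0,pose=(p,M))"
```

```text
[[[-0.51, 0.46, 0.03, 0.0, 0], [-0.5, 0.47, 0.04, 0.0, 0], [-0.51, 0.46, 0.03, 0.0, 0], [-0.5, 0.47, 0.04, 0.0, 0]]]
[525.12428098  24.96310344 180.05629627]
[[[-0.27, -0.08, 0.45, 0.0, 0], [-0.28, -0.07, 0.45, 0.0, 0], [-0.27, -0.08, 0.45, 0.0, 0], [-0.27, -0.08, 0.45, 0.0, 0], [-0.28, -0.08, 0.45, 0.0, 0]]]
[[[-0.27, -0.07, 0.45, 0.0, 0]]]
```

Emit:
send_rows:
  steps:
    - [[-0.51, 0.46, 0.03, 0.0, 0], [-0.5, 0.47, 0.04, 0.0, 0], [-0.51, 0.46, 0.03, 0.0, 0], [-0.5, 0.47, 0.04, 0.0, 0]]

```text
time_s: 18.28
ee_pos: [526.6, 29.5, 179.0]
ee_rot: [-179.8, -38.3, 4.3]
force: [-0.6, 0.3, -0.9]
gripper_width: 67.4
gripper_force: 0.0
```

Emit:
send_rows:
  steps:
    - [[-0.27, -0.08, 0.45, 0.0, 0], [-0.28, -0.07, 0.45, 0.0, 0], [-0.27, -0.08, 0.45, 0.0, 0]]

```text
time_s: 18.53
ee_pos: [532.3, 38.2, 130.9]
ee_rot: [-179.5, -38.0, 4.3]
force: [-0.4, 0.6, -1.1]
gripper_width: 47.5
gripper_force: 0.0
```

```bash
python3 -c "
from plan import *
axes()"
```

```text
q [  1.4   7.1 132.   37.9   3.7  49.9] p [532.3  38.2 130.9] tilt 37.97 az 5.1 x [0.786 0.059 0.615] y [ 0.081 -0.997 -0.007] F [-0.4  0.6 -1.1] w 47.5
turn to level y: -0.66
```

Emit:
send_rows:
  steps:
    - [[-0.15, 0, 0.2, 0.0, 0], [-0.15, 0, 0.2, 0.0, 0], [-0.15, 0, 0.2, 0.0, 0], [-0.15, 0, 0.2, 0.0, 0], [-0.15, 0, 0.2, 0, 0]]

```text
time_s: 18.95
ee_pos: [535.2, 40.2, 116.0]
ee_rot: [-179.0, -38.0, 4.3]
force: [-0.4, 0.5, 1.2]
gripper_width: 14.1
gripper_force: 0.0
```

```bash
python3 -c "
from plan import *
axes()"
```

```text
q [  1.2   9.1 133.   90.2   2.9  -2.6] p [535.2  40.2 116. ] tilt 38.05 az 6.0 x [0.785 0.059 0.616] y [ 0.087 -0.996 -0.014] F [-0.4  0.5  1.2] w 14.1
turn to level y: -1.32
```

Emit:
send_rows:
  steps:
    - [[-0.15, 0, 0.2, 0.0, 0], [-0.15, 0, 0.2, 0.0, 0], [-0.15, 0, 0.2, 0.0, 0], [-0.15, 0, 0.2, 0.0, 0], [-0.15, 0, 0.2, 0, 0]]

```text
time_s: 19.37
ee_pos: [534.9, 43.9, 91.2]
ee_rot: [-178.4, -37.8, 4.3]
force: [0.1, 0.3, -0.4]
gripper_width: 0.6
gripper_force: 0.0
```

```bash
python3 -c "
from plan import *
axes()"
```

```text
q [  1.3  12.1 134.8 142.6   5.7 -55.1] p [534.9  43.9  91.2] tilt 37.88 az 7.0 x [0.787 0.06  0.614] y [ 0.093 -0.995 -0.022] F [ 0.1  0.3 -0.4] w 0.6
turn to level y: -2.09
```

Emit:
send_rows:
  steps:
    - [[-0.15, 0, 0.2, 0.0, 0], [-0.15, 0, 0.2, 0.0, 0], [-0.15, 0, 0.2, 0.0, 0]]

```text
time_s: 19.62
ee_pos: [535.1, 44.8, 60.7]
ee_rot: [-178.3, -37.8, 4.3]
force: [-0.2, -0.6, 1.0]
gripper_width: 0.7
gripper_force: 0.0
```

```bash
python3 -c "
from plan import *
axes()"
```

```text
q [  1.4  16.1 136.9 162.1  11.2 -74.7] p [535.1  44.8  60.7] tilt 37.82 az 7.0 x [0.788 0.059 0.613] y [ 0.093 -0.995 -0.023] F [-0.2 -0.6  1. ] w 0.7
turn to level y: -2.14
```

```bash
cat > swing.py <<'E'
from plan import *
def tcp(psi,gap=0,d=112,z=52):
    a=np.radians(psi); l=np.array([np.cos(a),np.sin(a)]); n=np.array([np.sin(a),-np.cos(a)])
    h=20.5*abs(n[0])+13.5*abs(n[1]); F=AX+d*l-n*(11+h+gap)
    return np.array([*(F+[12.2,1.5]),z])
E
python3 - <<'E'
from swing import *
print(tcp(181.5,6),tcp(127))
p,M=plan(tcp(181.5,6),3,0,0)
print('--')
for psi in np.arange(178,125,-4.0): p,M=plan(tcp(psi),1,0,0,pose=(p,M))
E
```

```text
[554.3507027   76.44681435  52.        ] [569.74792745 178.48483164  52.        ]
[[[0.1, -0.25, 0.17, 0.0, 0], [0.1, -0.24, 0.18, 0.0, 0], [0.09, -0.25, 0.17, 0.0, 0]]]
--
[[[-0.01, -0.32, 0.0, 0.0, 0]]]
[[[-0.02, -0.16, -0.01, 0.0, 0]]]
[[[-0.01, -0.17, 0.0, 0.0, 0]]]
[[[0.0, -0.18, 0.01, 0.0, 0]]]
[[[0.01, -0.17, 0.01, 0.0, 0]]]
[[[0.02, -0.18, 0.02, 0.0, 0]]]
[[[0.02, -0.18, 0.02, 0.0, 0]]]
[[[0.04, -0.17, 0.03, 0.0, 0]]]
[[[0.04, -0.18, 0.05, 0.0, 0]]]
[[[0.06, -0.17, 0.04, 0.0, 0]]]
[[[0.07, -0.18, 0.06, 0.0, 0]]]
[[[0.08, -0.16, 0.07, 0.0, 0]]]
[[[0.08, -0.17, 0.07, 0.0, 0]]]
[[[0.1, -0.15, 0.08, 0.0, 0]]]
```

Emit:
send_rows:
  steps:
    - [[0.1, -0.25, 0.17, 0.0, 0], [0.1, -0.24, 0.18, 0.0, 0], [0.09, -0.25, 0.17, 0.0, 0], [0, 0, 0, 0, 0]]

```text
time_s: 19.95
ee_pos: [555.3, 78.0, 52.4]
ee_rot: [-178.3, -37.8, 4.4]
force: [-0.2, -0.0, 0.3]
gripper_width: 0.5
gripper_force: 0.0
```

Emit:
send_rows:
  steps:
    - [[0, -0.08, 0, 0, 0], [0, -0.08, 0, 0, 0], [0, -0.08, 0, 0, 0], [-0.01, -0.08, 0, 0, 0], [-0.02, -0.16, -0.01, 0, 0]]

```text
time_s: 20.37
ee_pos: [551.7, 94.8, 53.3]
ee_rot: [-178.3, -37.9, 4.1]
force: [3.4, -5.3, -0.3]
gripper_width: 0.5
gripper_force: 2.7
```

```bash
python3 -c "
from plan import *
axes()"
```

```text
q [  9.5  18.5 134.7 188.1  11.2 -93.7] p [551.7  94.8  53.3] tilt 37.94 az 7.0 x [0.787 0.057 0.614] y [ 0.091 -0.996 -0.024] F [ 3.4 -5.3 -0.3] w 0.5
turn to level y: -2.23
```

Contact at about 6 N, as expected, so the lever is moving. Continuing the swing.

Emit:
send_rows:
  steps:
    - [[-0.01, -0.17, 0.0, 0, 0], [0.0, -0.18, 0.01, 0, 0], [0.01, -0.17, 0.01, 0, 0], [0.02, -0.18, 0.02, 0, 0], [0.02, -0.18, 0.02, 0, 0]]

```text
time_s: 20.78
ee_pos: [552.0, 129.9, 54.0]
ee_rot: [-178.3, -38.1, 4.1]
force: [2.2, -7.7, -0.0]
gripper_width: 0.6
gripper_force: 3.0
```

Run:
```python
from swing import *
axes()
s=env.state(); f=snap('side','side8'); g=snap('scene','scene8')
cv2.imwrite('pics/c8.png',np.hstack([cv2.resize(f['pixels'][100:300,250:400,::-1],None,fx=2.66,fy=2.66),cv2.resize(g['pixels'][150:350,310:460,::-1],None,fx=2.66,fy=2.66)]))
e=[np.linalg.norm(tcp(a)[:2]-s['ee_pos'][:2]) for a in range(120,185)]; print('psi~',120+int(np.argmin(e)),min(e))
```

```text
q [  15.1   19.   133.6  206.    11.6 -106.9] p [552.  129.9  54. ] tilt 38.11 az 6.9 x [0.785 0.056 0.617] y [ 0.089 -0.996 -0.024] F [ 2.2 -7.7 -0. ] w 0.6
turn to level y: -2.21
psi~ 154 1.4609507497815606
```

View pics/c8.png

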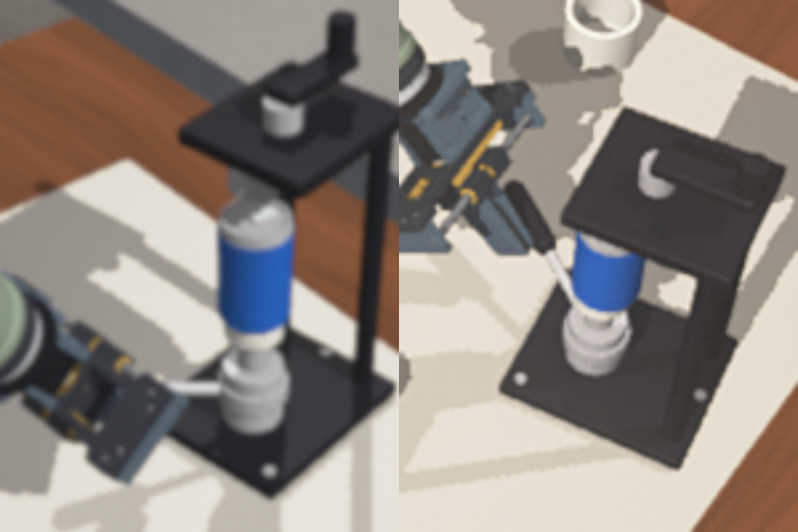

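The crops show the lever at about 154°, with the fingers behind its grip. The pad has lifted and the can stands upright and centred on it.

Run:
```python
from swing import *
s=env.state(); p=s['ee_pos'];M=R.from_euler('xyz',s['ee_rot'],degrees=True)
for psi in np.arange(150.5,120,-3.5): print(psi); p,M=plan(tcp(psi,z=54),1,0,0,pose=(p,M))
```

```text
150.5
[[[0.01, -0.15, 0.01, 0.0, 0]]]
147.0
[[[0.04, -0.16, 0.04, 0.0, 0]]]
143.5
[[[0.05, -0.15, 0.04, 0.0, 0]]]
140.0
[[[0.05, -0.15, 0.04, 0.0, 0]]]
136.5
[[[0.06, -0.15, 0.06, 0.0, 0]]]
133.0
[[[0.08, -0.15, 0.06, 0.0, 0]]]
129.5
[[[0.07, -0.14, 0.06, 0.0, 0]]]
126.0
[[[0.09, -0.13, 0.07, 0.0, 0]]]
122.5
[[[0.1, -0.13, 0.08, 0.0, 0]]]
```

Emit:
send_rows:
  steps:
    - [[0.02, -0.15, 0.01, 0, 0], [0.04, -0.16, 0.04, 0, 0], [0.05, -0.15, 0.04, 0, 0], [0.05, -0.15, 0.04, 0, 0], [0.06, -0.15, 0.06, 0, 0]]

```text
time_s: 21.3
ee_pos: [559.1, 161.0, 53.1]
ee_rot: [-178.3, -37.9, 4.2]
force: [0.8, -5.9, 1.5]
gripper_width: 0.5
gripper_force: 2.6
```

Emit:
send_rows:
  steps:
    - [[0.08, -0.15, 0.06, 0, 0]]

```text
time_s: 21.38
ee_pos: [562.1, 167.3, 52.9]
ee_rot: [-178.3, -37.8, 4.2]
force: [-1.2, -5.5, -0.8]
gripper_width: 0.6
gripper_force: 2.6
```

```bash
cat > chk.py <<'E'
from swing import *
axes(); s=env.state()
e=[np.linalg.norm(tcp(a)[:2]-s['ee_pos'][:2]) for a in range(115,185)]; print('psi~',115+int(np.argmin(e)),min(e))
from scipy.optimize import least_squares
for k in('side','scene'):
    f=snap(k,k+'c%d'%(s['time_s']*100)); C=cloud(f); h=f['pixels'].astype(int)
    m=(np.hypot(C[...,0]-653,C[...,1]-109)<45)&(C[...,2]>90)&(C[...,2]<240)&(h[...,2]>h[...,0]+60); Q=C[m]; zm=Q[:,2].mean()
    r=least_squares(lambda q:np.hypot(Q[:,0]-q[0]-q[2]*(Q[:,2]-zm),Q[:,1]-q[1]-q[3]*(Q[:,2]-zm))-29,[653,109,0,0],loss='soft_l1',f_scale=1.5)
    print(k,len(Q),r.x.round(3),'z',np.percentile(Q[:,2],[2,98]).round(1))
E
python3 chk.py
```

```text
q [  20.    20.3  130.8  224.4   11.5 -121.3] p [562.1 167.3  52.9] tilt 37.86 az 6.9 x [0.788 0.058 0.613] y [ 0.091 -0.996 -0.023] F [-1.2 -5.5 -0.8] w 0.6
turn to level y: -2.15
psi~ 134 0.7875448767926148
side 796 [ 6.53623e+02  1.11997e+02 -4.00000e-03 -3.00000e-03] z [142.3 217.7]
scene 461 [ 6.54244e+02  1.10159e+02  1.00000e-02 -4.00000e-03] z [141.9 214.4]
```

Emit:
send_rows:
  steps:
    - [[0.07, -0.14, 0.06, 0, 0], [0.045, -0.065, 0.035, 0, 0]]

```text
time_s: 21.65
ee_pos: [567.0, 176.3, 52.8]
ee_rot: [-178.3, -37.8, 4.3]
force: [-1.1, -4.6, -0.2]
gripper_width: 0.8
gripper_force: 2.4
```

Emit:
send_rows:
  steps:
    - [[0.045, -0.065, 0.035, 0, 0], [0, 0, 0, 0, 0]]

```text
time_s: 21.82
ee_pos: [568.9, 178.9, 52.8]
ee_rot: [-178.3, -37.8, 4.2]
force: [-2.4, -6.0, 0.5]
gripper_width: 0.5
gripper_force: 2.3
```

```bash
python3 chk.py
```

```text
q [  21.2   21.   129.5  230.1   11.4 -126. ] p [568.9 178.9  52.8] tilt 37.82 az 7.0 x [0.788 0.058 0.613] y [ 0.092 -0.996 -0.023] F [-2.4 -6.   0.5] w 0.5
turn to level y: -2.14
psi~ 127 0.9307457933564226
side 806 [ 6.53518e+02  1.12028e+02  0.00000e+00 -5.00000e-03] z [148.4 223.7]
scene 421 [ 6.54269e+02  1.10239e+02  1.30000e-02 -6.00000e-03] z [147.5 215.1]
```

Emit:
send_rows:
  steps:
    - [[0.035, -0.05, 0.03, 0, 0], [0, 0, 0, 0, 0]]

```text
time_s: 22.08
ee_pos: [569.5, 179.4, 52.4]
ee_rot: [-178.4, -37.8, 4.1]
force: [-6.7, -11.3, 3.4]
gripper_width: 0.6
gripper_force: 5.8
```

Emit:
send_rows:
  steps:
    - [[0.025, -0.03, 0.02, 0, 0], [0, 0, 0, 0, 0]]

```text
time_s: 22.25
ee_pos: [569.7, 179.6, 52.2]
ee_rot: [-178.4, -37.7, 4.0]
force: [-11.6, -14.8, 7.4]
gripper_width: 0.6
gripper_force: 8.2
```

```bash
python3 chk.py
```

```text
q [  21.5   21.1  129.3  231.9   11.5 -127.5] p [569.7 179.6  52.2] tilt 37.75 az 6.6 x [0.789 0.056 0.612] y [ 0.087 -0.996 -0.022] F [-11.6 -14.8   7.4] w 0.6
turn to level y: -2.01
psi~ 127 1.0878976749974345
side 808 [ 6.53580e+02  1.11963e+02 -2.00000e-03 -2.00000e-03] z [148.6 223.7]
scene 418 [ 6.54187e+02  1.10155e+02  6.00000e-03 -5.00000e-03] z [147.9 215.8]
```

The lever is at its stop: force rose to about 20 N with no further motion, and the pad is at about 140. Backing off.

Emit:
send_rows:
  steps:
    - [[-0.1, 0.15, -0.08, 0, 0], [-0.2, 0.3, -0.18, 0, 0], [-0.2, 0.3, -0.18, 0, 0], [-0.2, 0.3, -0.2, 0, 0], [0, 0, -0.5, 0, 0]]

```text
time_s: 22.77
ee_pos: [524.5, 135.2, 68.9]
ee_rot: [-178.5, -37.5, 4.6]
force: [0.4, -1.3, 0.4]
gripper_width: 0.5
gripper_force: 0.0
```

Emit:
send_rows:
  steps:
    - [[0, 0, -0.6, 0, 0], [0, 0, -0.6, 0, 0], [0, 0, -0.6, 0, 0], [0, 0, 0, 0, 0], [0, 0, 0, 0, 0]]

```text
time_s: 23.18
ee_pos: [493.9, 129.7, 108.0]
ee_rot: [-178.4, -38.5, 4.5]
force: [0.4, 0.3, -0.4]
gripper_width: 0.4
gripper_force: 0.0
```

```bash
python3 chk.py
python3 - <<'E'
from h import *
f=snap('side','side9'); g=snap('scene','scene9')
cv2.imwrite('pics/c9.png',np.hstack([cv2.resize(f['pixels'][80:480,150:480,::-1],(400,485)),cv2.resize(g['pixels'][110:420,150:405+30,::-1],(400,435)) if 0 else cv2.resize(g['pixels'][110:455,200:485,::-1],(400,485))]))
E
```

```text
q [  17.8    8.2  136.6  247.     7.2 -146.4] p [493.9 129.7 108. ] tilt 38.51 az 7.1 x [0.78  0.062 0.622] y [ 0.096 -0.995 -0.021] F [ 0.4  0.3 -0.4] w 0.4
turn to level y: -1.97
psi~ 157 56.43282267374582
side 807 [ 6.53603e+02  1.11880e+02 -4.00000e-03 -3.00000e-03] z [148.9 223.6]
scene 414 [ 6.54369e+02  1.10220e+02  7.00000e-03 -1.00000e-02] z [148. 214.]
```

View pics/c9.png

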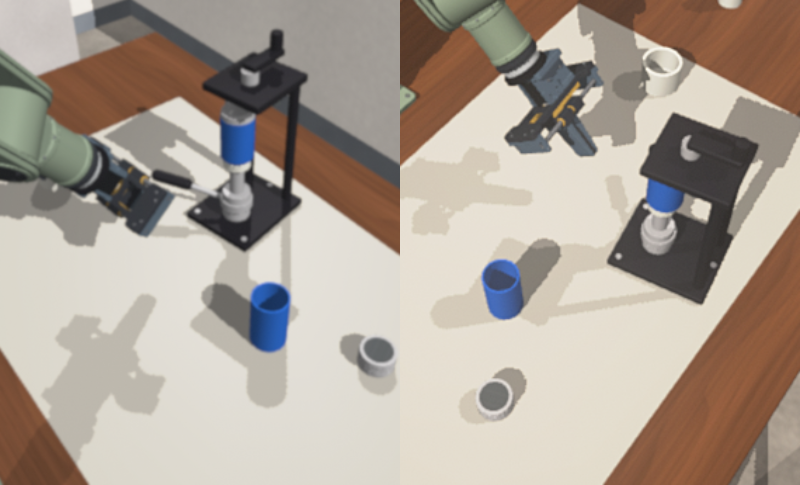

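Both views show the can standing upright on the raised pad just under the chuck, with the lever at its stop and the gripper clear. The open can, the ends and the pot look undisturbed. Handing in.

```bash
python3 -c "
from workcell import env
print(env.job_done())"
```

```text
the job is handed in; nothing more can be done
None
```

The closed can stands upright and within about 2–3 mm of centre on the raised pad under the chuck; I released it first, then swung the lever clockwise to its stop, left the bystanders alone, and handed the job in at about 23 s.

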